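# Change over the battery packs in the charging dock and start the charge

## Task

Change over the cordless-tool batteries: lift every charged pack out of the charging dock and stand it upright in the wooden carry tray, and plug every flat pack from the table fully home into a bay of the dock, any bay. Set the charge program, left dial to the four-dot mark and right dial to the two-dot mark. When all that is done, twist the start switch clockwise to its stop and let it spring back; leave the other things on the bench where they are.

Things in the scene. Friction and masses are not known exactly. Their poses are not given: they have to be found in the camera images.
- dock: Charging dock, a fixed grey metal case 160 (x) x 310 (y) x 55 mm high; origin at the centre of its underside, z up. Row of three bays 37 mm behind the centre (+x); panel 43 mm in front of it (-x) with, left to right, left dial, right dial and start switch, 100 mm apart, each in front of a bay.
- bay_left (a point): Left bay of the dock: centre of the hole's mouth, level with the dock's flat top, 55 mm above the table. Hole 42 mm (x) by 36 mm (y), 24 mm deep; a pack that is home rests with its shoulder on the dock's top, its block's centre 23 mm above this point. z up, x away from the panel. Bays 100 mm apart in y.
- bay_middle (a point): Middle bay of the dock: centre of the hole's mouth, level with the dock's flat top, 55 mm above the table. Hole 42 mm (x) by 36 mm (y), 24 mm deep; a pack that is home rests with its shoulder on the dock's top, its block's centre 23 mm above this point. z up, x away from the panel. Bays 100 mm apart in y.
- bay_right (a point): Right bay of the dock: centre of the hole's mouth, level with the dock's flat top, 55 mm above the table. Hole 42 mm (x) by 36 mm (y), 24 mm deep; a pack that is home rests with its shoulder on the dock's top, its block's centre 23 mm above this point. z up, x away from the panel. Bays 100 mm apart in y.
- flat_a_mid (a point): Flat (empty) battery pack: dark block 48 (x) x 42 (y) x 46 mm on a plug foot 40 (x) x 34 (y) mm, 18 mm tall (its last 4 mm 37 x 31). 64 mm tall, 0.24 kg. Point: centre of the block, 41 mm above the foot's end, 23 mm above the shoulder round the foot; z up. Half turns about z are alike. May be absent. Stands upright on its foot on the table at the start.
- flat_b_mid (a point): Flat (empty) battery pack: dark block 48 (x) x 42 (y) x 46 mm on a plug foot 40 (x) x 34 (y) mm, 18 mm tall (its last 4 mm 37 x 31). 64 mm tall, 0.24 kg. Point: centre of the block, 41 mm above the foot's end, 23 mm above the shoulder round the foot; z up. Half turns about z are alike. May be absent. Stands upright on its foot on the table at the start.
- flat_c_mid (a point): Flat (empty) battery pack: dark block 48 (x) x 42 (y) x 46 mm on a plug foot 40 (x) x 34 (y) mm, 18 mm tall (its last 4 mm 37 x 31). 64 mm tall, 0.24 kg. Point: centre of the block, 41 mm above the foot's end, 23 mm above the shoulder round the foot; z up. Half turns about z are alike. May be absent. Stands upright on its foot on the table at the start.
- full_a_mid (a point): Charged battery pack: dark block 48 (x) x 42 (y) x 46 mm on a plug foot 40 (x) x 34 (y) mm, 18 mm tall (its last 4 mm 37 x 31). 64 mm tall, 0.24 kg. Point: centre of the block, 41 mm above the foot's end, 23 mm above the shoulder round the foot; z up. Half turns about z are alike. May be absent. Plugged into a bay of the dock at the start; pulls straight up out of its bay without a catch.
- full_b_mid (a point): Charged battery pack: dark block 48 (x) x 42 (y) x 46 mm on a plug foot 40 (x) x 34 (y) mm, 18 mm tall (its last 4 mm 37 x 31). 64 mm tall, 0.24 kg. Point: centre of the block, 41 mm above the foot's end, 23 mm above the shoulder round the foot; z up. Half turns about z are alike. May be absent. Plugged into a bay of the dock at the start; pulls straight up out of its bay without a catch.
- full_c_mid (a point): Charged battery pack: dark block 48 (x) x 42 (y) x 46 mm on a plug foot 40 (x) x 34 (y) mm, 18 mm tall (its last 4 mm 37 x 31). 64 mm tall, 0.24 kg. Point: centre of the block, 41 mm above the foot's end, 23 mm above the shoulder round the foot; z up. Half turns about z are alike. May be absent. Plugged into a bay of the dock at the start; pulls straight up out of its bay without a catch.
- tray_floor (a point): Open wooden carry tray, fixed, 254 mm (x) by 170 mm (y) over all, 34 mm high, 8 mm walls; this point is the centre of its flat inner floor (224 mm in x, 154 mm in y), 8 mm above the table. A pack standing in it has its body centre 41 mm above this point.
- dial_left (a joint): Left program dial on the dock's panel, rad: 0 at the mark of one dot, 0.6 at two dots, 1.2 at three, 1.8 at four, 2.4 at five (its stops are at 0 and 2.4); grows clockwise seen from above. It turns stiffly (0.03 N m) and stays where it is left.
- dial_left_grip (a point): Grip of the left dial: an upright bar 40 mm long (along this frame's x, whose + end carries the white pointer line), 11 mm thick, its top 10 mm above this point and its foot (a 42 mm round disc) 16 mm below it, 1 mm over the dock's top; this point is on the turning axis, which is vertical.
- dial_right (a joint): Right program dial on the dock's panel, rad: 0 at the mark of one dot, 0.6 at two dots, 1.2 at three, 1.8 at four, 2.4 at five (its stops are at 0 and 2.4); grows clockwise seen from above. It turns stiffly (0.03 N m) and stays where it is left.
- dial_right_grip (a point): Grip of the right dial: an upright bar 40 mm long (along this frame's x, whose + end carries the white pointer line), 11 mm thick, its top 10 mm above this point and its foot (a 42 mm round disc) 16 mm below it, 1 mm over the dock's top; this point is on the turning axis, which is vertical.
- start_switch (a joint): Start switch on the dock's panel, rad: 0 at rest, 1.05 at its stop (marked by the long tick); grows clockwise seen from above. A spring (0.12 N m per rad) turns it back to rest when it is let go.
- start_switch_grip (a point): Grip of the start switch: an upright bar 44 mm long (along this frame's x, whose + end carries the white pointer line), 11 mm thick, its top 10 mm above this point and its foot (a 42 mm round disc) 16 mm below it, 1 mm over the dock's top; this point is on the turning axis, which is vertical.
- gauge_block: Steel packing block 45 x 57 x 25 mm, a bystander, origin at the centre of its underside.
- big_nut: Large rusty nut 38 x 40 x 22 mm, a bystander, origin at the centre of its underside.
- grease_tin: Round tin 64 mm across, 47 mm high, a bystander, origin at the centre of its underside.
- wood_wedge: Softwood wedge 68 x 106 x 26 mm, a bystander, origin at the centre of its underside.

How it is judged (in metres and radians):
On the way, in this order (a step that is already met when the one before it is completed fails the run):
1. every flat pack is plugged home in a bay, every charged pack stands in the carry tray, the left dial is at four dots and the right dial at two (((horizontal distance between flat_a_mid and bay_left below 0.004 m and z of flat_a_mid in the frame of bay_left between 0.02 and 0.0255 m and angle between flat_a_mid's own z axis and vertical below 0.08 rad) or (horizontal distance between flat_a_mid and bay_middle below 0.004 m and z of flat_a_mid in the frame of bay_middle between 0.02 and 0.0255 m and angle between flat_a_mid's own z axis and vertical below 0.08 rad) or (horizontal distance between flat_a_mid and bay_right below 0.004 m and z of flat_a_mid in the frame of bay_right between 0.02 and 0.0255 m and angle between flat_a_mid's own z axis and vertical below 0.08 rad)) and ((horizontal distance between flat_b_mid and bay_left below 0.004 m and z of flat_b_mid in the frame of bay_left between 0.02 and 0.0255 m and angle between flat_b_mid's own z axis and vertical below 0.08 rad) or (horizontal distance between flat_b_mid and bay_middle below 0.004 m and z of flat_b_mid in the frame of bay_middle between 0.02 and 0.0255 m and angle between flat_b_mid's own z axis and vertical below 0.08 rad) or (horizontal distance between flat_b_mid and bay_right below 0.004 m and z of flat_b_mid in the frame of bay_right between 0.02 and 0.0255 m and angle between flat_b_mid's own z axis and vertical below 0.08 rad)) and ((horizontal distance between flat_c_mid and bay_left below 0.004 m and z of flat_c_mid in the frame of bay_left between 0.02 and 0.0255 m and angle between flat_c_mid's own z axis and vertical below 0.08 rad) or (horizontal distance between flat_c_mid and bay_middle below 0.004 m and z of flat_c_mid in the frame of bay_middle between 0.02 and 0.0255 m and angle between flat_c_mid's own z axis and vertical below 0.08 rad) or (horizontal distance between flat_c_mid and bay_right below 0.004 m and z of flat_c_mid in the frame of bay_right between 0.02 and 0.0255 m and angle between flat_c_mid's own z axis and vertical below 0.08 rad)) and x of full_a_mid in the frame of tray_floor between -0.097 and 0.097 m and y of full_a_mid in the frame of tray_floor between -0.062 and 0.062 m and z of full_a_mid in the frame of tray_floor between 0.036 and 0.046 m and angle between each of full_a_mid, full_b_mid, full_c_mid's own z axis and vertical below 0.1 rad and x of full_b_mid in the frame of tray_floor between -0.097 and 0.097 m and y of full_b_mid in the frame of tray_floor between -0.062 and 0.062 m and z of full_b_mid in the frame of tray_floor between 0.036 and 0.046 m and x of full_c_mid in the frame of tray_floor between -0.097 and 0.097 m and y of full_c_mid in the frame of tray_floor between -0.062 and 0.062 m and z of full_c_mid in the frame of tray_floor between 0.036 and 0.046 m and value of joint dial_left between 1.63 and 1.97 rad and value of joint dial_right between 0.43 and 0.77 rad), for 0.2 s.
2. the start switch is twisted clockwise to its stop (value of joint start_switch above 0.97 rad), for 0.1 s.
At the end, for the whole second after the job is handed in: Flat packs home in bays (within 4 mm of centre, body centre 20-25.5 mm above the mouth, upright within 0.08 rad); charged packs upright on the carry tray's floor; left dial at four dots, right at two (each within 0.17 rad); start switch sprung back (below 0.08 rad) (all of step 1 and value of joint start_switch below 0.08 rad); the robot touches nothing.
It fails at once if a bystander is moved by more than 4 cm (distance of any of gauge_block, big_nut, grease_tin, wood_wedge from where it was at the start of the episode above 0.04 m).
Of full_a, full_b, full_c only 2 to 3 are there at a start; the rules pass over those that are not, and their reading is None.
Of flat_a, flat_b, flat_c only 2 to 3 are there at a start; the rules pass over those that are not, and their reading is None.
At some moment in a run one of flat_a, flat_b, flat_c may be knocked a few centimetres aside while the robot is not near it.
It also fails if it takes over 210 s, if anything falls off the work surface, if the arm or the gripper's body presses on something with over 40 N, if the wrist force passes 120 N, or if a joint passes its speed limit or range.

## Robot

A 6-joint arm with a two-finger parallel gripper is mounted at the origin on a cart in front of the work surface, level with it; the furniture and walls round the work are solid. World frame = base frame: x ahead of the robot, y to its left, z up, the work surface at z = 0. Lengths are in mm, angles in rad, forces in N, time in s.
With the tool pointing down it reaches from about 375 to 900 mm from the base axis. Payload 3.1 kg.
Tool frame: the origin (TCP) lies at the very end of the fingers, on their centre line; the grasp point (between the pads) lies 19 mm behind it; z points along the fingers, y is the line along which they close (so a half turn about z gives the same grasp; the last joint's range is limited). The gripper opens to 85 mm and grips with 20 to 120 N. Pads are 22 mm wide; open, the fingers measure 114 mm over their backs; the gripper's body (76 mm by 85 mm) begins 54 mm behind the grasp point. The pads swing forward as they close: fully open they stand 13 mm farther back than shut.
Start: joints at [-1.5, 0.527, 1.433, -0, 1.181, -0.178], TCP at [154.531, -605.571, 197.21] pointing down, gripper open.
Joint ranges: [-3.08, 3.08], [-0.75, 2.2], [0.22, 2.44], [-1.43, 4.57], [0, 2.65], [-2.85, 2.85]. Speed limits (rad/s): [2.79, 2.79, 3.14, 3.14, 3.14, 3.14].

## Interface

Orientations are given as a rotation vector (axis times angle).
In Python, from bench import arm gives the robot as it stands.
- The arm moves only by the tool apply_moves, never from a script. Its argument "steps" is a list of rows, each a list of 4 numbers: the shift along the world's x, y, z in cm, then the turn about the world's z in rad. A call has exactly 5 rows; each row shifts and turns the commanded pose from where the row before left it; what a row does not reach is not made up. A row lasts 1/10 s, in which the tool goes at most 50 mm and 8.59 degrees, less where a joint would pass 70% of its speed; a pose out of reach is approached as far as the arm can. A call with a gripper value outside its range is refused whole. "gripper" is the opening, from 0 (shut) to 1 (fully open), set as the call begins (left out, the last holds). The fingers move at their own pace and stop on an object; the grip force is fixed at half the most. Time passes only in rows, so rows that do not move let the fingers close, or fill a call up. It gives the time, the measured TCP pose, the force, the opening and the grip force at its end, in the units of the state.
- arm.get_obs(): the state, without advancing time (a new reading comes with each control period).
- arm.get_image(name): name is "scene" or "top" or "wrist"; returns (picture, depth): 384x512x3 uint8, blue, green, red; 384x512 float32, mm along the optical axis (not along the pixel's ray), 0 where there is no reading.
- arm.camera_model(name): a dict with "fx", "fy", "cx", "cy" (pixels), "R" (3x3) and "t" (3): a world point X has camera coordinates R X + t; the wrist camera has in their place "mount" (4x4, takes a point from camera to tool coordinates, whose origin is the TCP and whose axes are the flange's). Camera axes: x right, y down, z forward; pixel columns grow to the right and rows downward; lengths in mm; the calibration is good to about 2 mm. The wrist camera is an equidistant fisheye: a pixel r from the principal point sees the ray r / f radians off the axis. A picture is of the moment at which its call begins: read the wrist's pose just before it. camera_model takes no time and is no camera call.
- arm.job_done(): hands the job in; it is judged then, once.
The state is a dict: "t": time; "joints": joint angles; "joint_vel": joint speeds; "joint_efforts": joint torques, N m; "eef_pos": TCP position; "ee_rot": TCP orientation; "wrist_force": force on the tool from outside, world axes, zero at the start; "wrist_torque": the same for the moment, N m; "grip_width": finger opening in mm; "grasp_force": force on a finger pad.
Only numpy, scipy, OpenCV 4.12 (cv2) and the standard library are available. Lean on these libraries where they do the work, as an engineer would, in place of code of your own. Each camera call takes 0.05 s, during which the arm holds its last target. There are 200 camera calls.

## Working session

There is one attempt and no reset: what is moved stays moved. The work goes in short steps, Python scripts to look and compute and a tool call to move; the robot and the scene stay as the last step left them, time stands still between calls to the robot, and variables do not carry over. Pictures are saved under pics/ and viewed, at most 14 in all, crops included, and the job is handed in when it is done.

Besides the shell and the picture viewer there is one more tool, called as a command line: name --pt "numbers of a row" for each row, then --argument value for the rest. apply_moves: Moves the arm, as the interface text tells. Its arguments: {"type":"object","properties":{"steps":{"type":"array"},"gripper":{"type":"number"}},"required":["steps"]}

```bash
mkdir -p pics; ls
python3 - <<'E'
from bench import arm
import cv2,numpy as np
for n in("top","scene"):
    im,d=arm.get_image(n); cv2.imwrite(f"pics/{n}0.png",im); np.savez(f"pics/{n}0.npz",im=im,d=d)
    cv2.imwrite(f"pics/{n}0b.png",cv2.resize(im,(800,600),interpolation=cv2.INTER_CUBIC))
    m=arm.camera_model(n); print(n,{k:np.round(v,3).tolist() for k,v in m.items()})
m=arm.camera_model("wrist");print(m)
print(arm.get_obs())
E
```

```text
pics
top {'fx': 475.383, 'fy': 475.383, 'cx': 251.451, 'cy': 195.301, 'R': [[0.002, -1.0, 0.003], [-0.983, -0.003, -0.185], [0.185, -0.003, -0.983]], 't': [79.317, 568.571, 1760.159]}
scene {'fx': 498.958, 'fy': 498.958, 'cx': 252.727, 'cy': 196.532, 'R': [[-0.566, -0.824, -0.021], [-0.413, 0.306, -0.858], [0.714, -0.476, -0.514]], 't': [375.309, 304.447, 1119.058]}
{'fx': 297.3186396354542, 'fy': 297.3186396354542, 'cx': 250.97525925259322, 'cy': 188.96199558340803, 'mount': array([[-1.53032118e-03, -9.58334357e-01, -2.85644743e-01,
         7.17587103e+01],
       [ 9.99998804e-01, -1.40232354e-03, -6.52644686e-04,
        -1.50015553e-01],
       [ 2.24885479e-04, -2.85645400e-01,  9.58335356e-01,
        -1.77476894e+02],
       [ 0.00000000e+00,  0.00000000e+00,  0.00000000e+00,
         1.00000000e+00]])}
{'t': 0.1, 'joints': array([-1.49947551e+00,  5.28400279e-01,  1.43374764e+00, -1.55847933e-06,
        1.18138022e+00, -1.78522675e-01]), 'joint_vel': array([-2.02892962e-03, -1.57725815e-03, -2.93095368e-03,  4.28487582e-04,
       -2.10804330e-05, -1.92214349e-03]), 'joint_efforts': array([-5.45018192e-04, -4.43304563e+01, -1.78587019e+01, -1.67194521e-04,
        3.86395652e-03,  1.13854628e-05]), 'eef_pos': array([ 154.49718106, -604.8928178 ,  196.32332488]), 'ee_rot': array([-3.11519370e+00, -3.91193412e-01, -1.60522674e-04]), 'wrist_force': array([-0.01836176, -0.11621457, -0.77738118]), 'wrist_torque': array([-0.02408148,  0.02353859,  0.015584  ]), 'grasp_force': 0.0, 'grip_width': 85.34473129834741}
```

View pics/top0b.png

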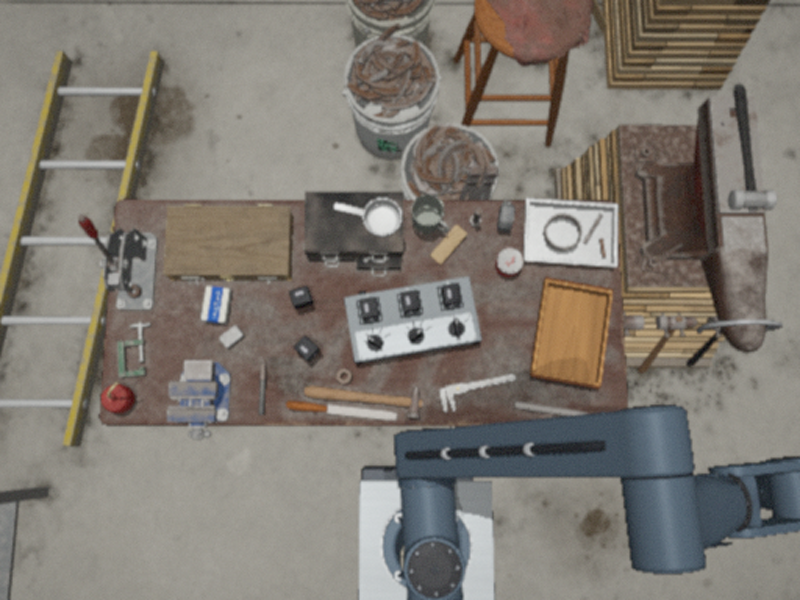

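View pics/scene0b.png

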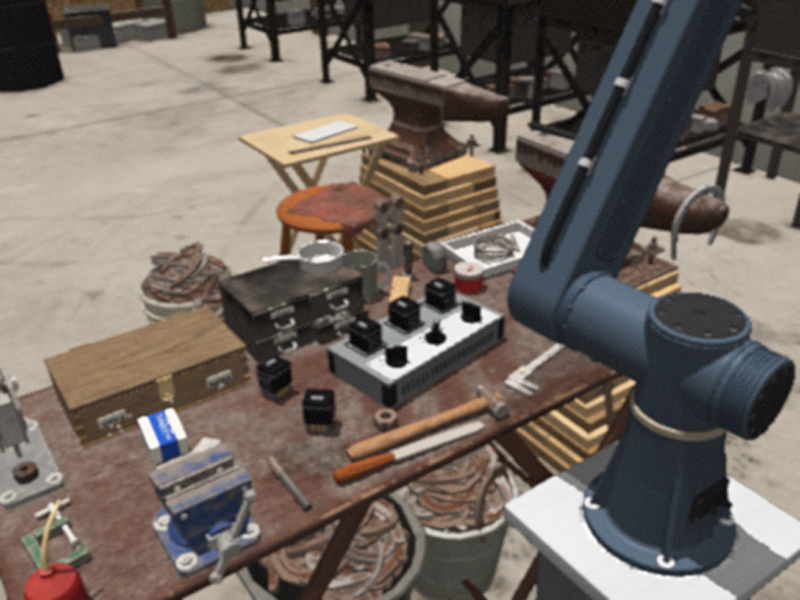

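The top view shows three packs in the dock at about (370,308), (410,302) and (450,295). Two flat packs stand at (301,297) and (308,349), and the tray is centred near (572,333). I'll enlarge this area and measure.

```bash
cat > h.py <<'E'
import numpy as np,cv2
from bench import arm
from scipy.spatial.transform import Rotation as Ro
def onplane(n,u,v,z,pose=None):
    m=arm.camera_model(n)
    if n=="wrist":
        p,r=pose; T=np.eye(4);T[:3,:3]=Ro.from_rotvec(r).as_matrix();T[:3,3]=p
        C=T@m["mount"]; x=(u-m["cx"])/m["fx"]; y=(v-m["cy"])/m["fy"]; th=np.hypot(x,y)+1e-12
        d=np.array([x/th*np.sin(th),y/th*np.sin(th),np.cos(th)]); d=C[:3,:3]@d; o=C[:3,3]
    else:
        d=m["R"].T@np.array([(u-m["cx"])/m["fx"],(v-m["cy"])/m["fy"],1]); o=-m["R"].T@m["t"]
    return o+d*(z-o[2])/d[2]
def proj(n,X,pose=None):
    m=arm.camera_model(n); X=np.asarray(X,float)
    if n=="wrist":
        p,r=pose; T=np.eye(4);T[:3,:3]=Ro.from_rotvec(r).as_matrix();T[:3,3]=p
        c=(np.linalg.inv(T@m["mount"])@np.r_[X,1])[:3]; rho=np.hypot(c[0],c[1]); th=np.arctan2(rho,c[2])
        return m["cx"]+m["fx"]*th*c[0]/rho, m["cy"]+m["fy"]*th*c[1]/rho
    c=m["R"]@X+m["t"]; return m["cx"]+m["fx"]*c[0]/c[2],m["cy"]+m["fy"]*c[1]/c[2]
def snap(n,name):
    o=arm.get_obs(); im,d=arm.get_image(n); pose=(o["eef_pos"],o["ee_rot"])
    np.savez(f"pics/{name}.npz",im=im,d=d,p=pose[0],r=pose[1]); return im,d,pose
def crop(im,x0,x1,y0,y1,s,name):
    cv2.imwrite(f"pics/{name}.png",cv2.resize(im[y0:y1,x0:x1],None,fx=s,fy=s,interpolation=cv2.INTER_CUBIC))
E
python3 - <<'E'
from h import *
f=np.load("pics/top0.npz"); crop(f["im"],165,405,115,265,3.33,"topc")
for nm,u,v,z in [("dockFL",354,362,55),("dockFR",479,344,55),("dockBR",470,278,55),("dockBL",345,295,55),("L",370,303,101),("M",410,297,101),("R",449,290,101),("fa",301,294,64),("fb",308,347,64),("dl",375,341,81),("dr",416,335,81),("sw",457,328,81),("trBL",545,280,34),("trBR",612,285,34),("trFR",600,388,34),("trFL",532,378,34)]:
    print(nm,onplane("top",u*.64,v*.64,z).round(1))
E
```

```text
dockFL [428.8 173.8  55. ]
dockFR [ 473.1 -127.6   55. ]
dockBR [ 636.4 -108.6   55. ]
dockBL [593.  197.7  55. ]
L [564.4 135.2 101. ]
M [579.2  40.1 101. ]
R [596.5 -53.  101. ]
fa [593.4 304.2  64. ]
fb [463.6 284.2  64. ]
dl [476.2 123.1  81. ]
dr [490.8  25.4  81. ]
sw [508.  -72.6  81. ]
trBL [ 636.6 -297.2   34. ]
trBR [ 624.3 -463.2   34. ]
trFR [ 369.4 -420.7   34. ]
trFL [ 393.2 -256.9   34. ]
```

View pics/topc.png

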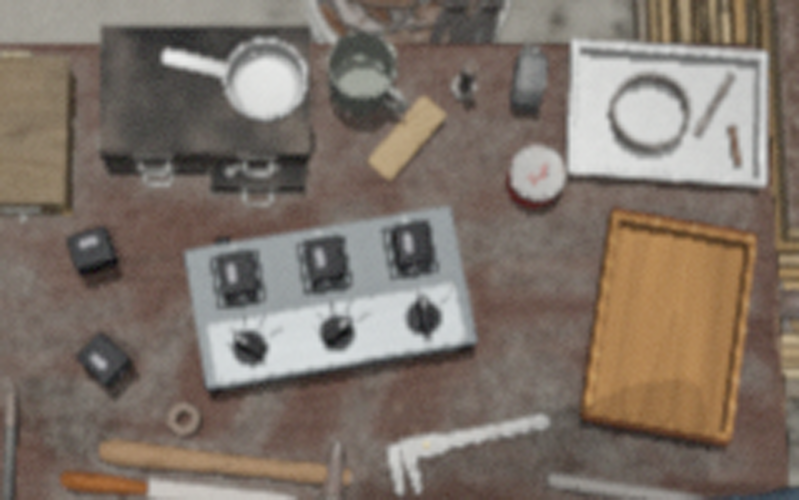

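apply_moves --pt "2.5 4.2 0.6 -0.03" --pt "2.5 4.2 0.6 -0.03" --pt "2.5 4.2 0.6 -0.03" --pt "2.5 4.2 0.6 0" --pt "2.5 4.2 0.6 0" --gripper 1

```text
t: 0.6
eef_pos: [280.0, -393.5, 227.1]
ee_rot: [-3.131, -0.249, 0.0]
wrist_force: [0.6, 0.1, 0.3]
grip_width: 85.4
grasp_force: 0.0
```

apply_moves --pt "2.5 4.2 0.6 0" --pt "2.5 4.2 0.6 0" --pt "2.5 4.2 0.6 0" --pt "2.5 4.2 0.6 0" --pt "2.5 4.2 0 0"

```text
t: 1.1
eef_pos: [405.5, -184.0, 251.9]
ee_rot: [3.13, 0.25, 0.002]
wrist_force: [0.7, -0.7, 0.6]
grip_width: 85.2
grasp_force: 0.0
```

apply_moves --pt "2.5 4.2 0 0" --pt "2.5 4.2 0 0" --pt "2.5 4.2 0 0" --pt "2.5 4.2 0 0" --pt "0 0 0 0"

```text
t: 1.6
eef_pos: [506.6, -12.6, 251.0]
ee_rot: [-3.129, -0.262, -0.003]
wrist_force: [-1.4, -0.4, -1.0]
grip_width: 85.4
grasp_force: 0.0
```

Run:
```python
from h import *
im,d,p=snap("wrist","w1"); crop(im,0,512,0,384,1.56,"w1"); print(p)
y=np.array([-.16,.987]);x=np.array([.987,.16]);c=np.array([533,33.8])
for nm,a,b,z in [("bL",37,100,101),("bM",37,0,101),("bR",37,-100,101),("dl",-43,100,81),("dr",-43,0,81),("sw",-43,-100,81)]:
    q=c+a*x+b*y; print(nm,np.round(q,1),np.round(np.array(proj("wrist",[*q,z],p))*1.56,1))
```

```text
(array([506.5507295 , -12.62674192, 250.99824068]), array([-3.12894441e+00, -2.61913343e-01, -2.58342987e-03]))
bL [553.5 138.4] [200.9 169. ]
bM [569.5  39.7] [333.3 162.9]
bR [585.5 -59. ] [475.6 164.3]
dl [474.6 125.6] [216.8 267.7]
dr [490.6  26.9] [338.3 267.1]
sw [506.6 -71.8] [467.4 267.9]
```

View pics/w1.png

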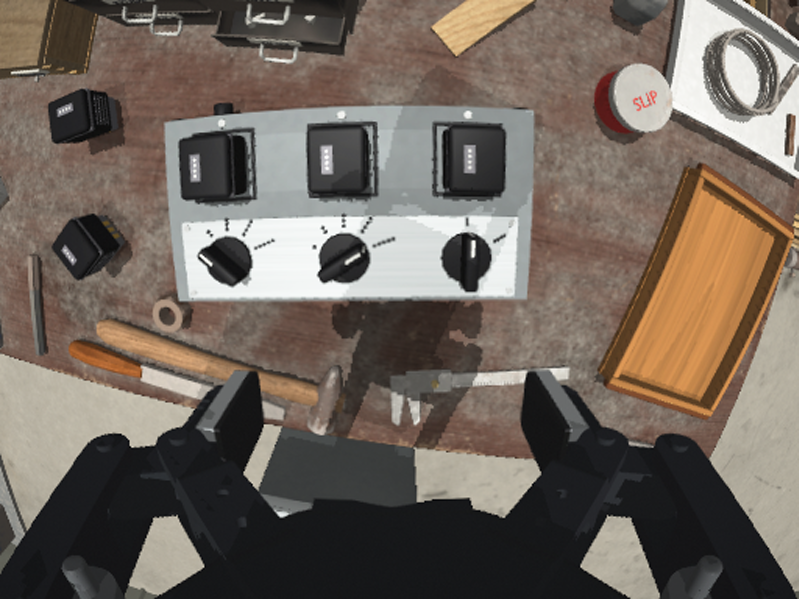

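Run:
```python
from h import *
from scipy.optimize import least_squares
f=np.load("pics/w1.npz"); im=f["im"]; p=(f["p"],f["r"])
crop(im,105,345,65,195,3.33,"w1c")
obs=[((166,123),(80,155,55)),((534,109),(80,-155,55)),((180,299),(-80,155,55)),((527,297),(-80,-155,55))]
def tr(s,l): c,n=np.cos(s[2]),np.sin(s[2]); return [s[0]+c*l[0]-n*l[1],s[1]+n*l[0]+c*l[1],l[2]]
r=least_squares(lambda s:np.concatenate([(np.array(proj("wrist",tr(s,l),p))-np.array(u)/1.56) for u,l in obs]),[533,34,.16],x_scale=[1,1,.01])
print(r.x,r.fun.round(1))
for nm,u,v,z in [("L",206,168,101),("M",337,161,101),("R",476,160,101),("dl",226,261,57),("dr",344,258,57),("sw",466,261,57)]: print(nm,onplane("wrist",u/1.56,v/1.56,z,p).round(1))
for l in [(37,100,55),(37,0,55),(37,-100,55),(-43,100,55),(-43,0,55),(-43,-100,55)]: print(np.round(tr(r.x,l),1))
```

```text
[5.36662584e+02 3.15945591e+01 1.75708008e-01] [-0.5 -0.9  0.1 -0.1 -0.1  0.9  0.3  0.2]
L [554.7 134.4 101. ]
M [571.2  37.4 101. ]
R [588.6 -58.7 101. ]
dl [474.7 126.3  57. ]
dr [493.   25.2  57. ]
sw [507.2 -74.3  57. ]
[555.6 136.5  55. ]
[573.1  38.1  55. ]
[590.6 -60.4  55. ]
[476.8 122.5  55. ]
[494.3  24.1  55. ]
[511.8 -74.4  55. ]
```

View pics/w1c.png

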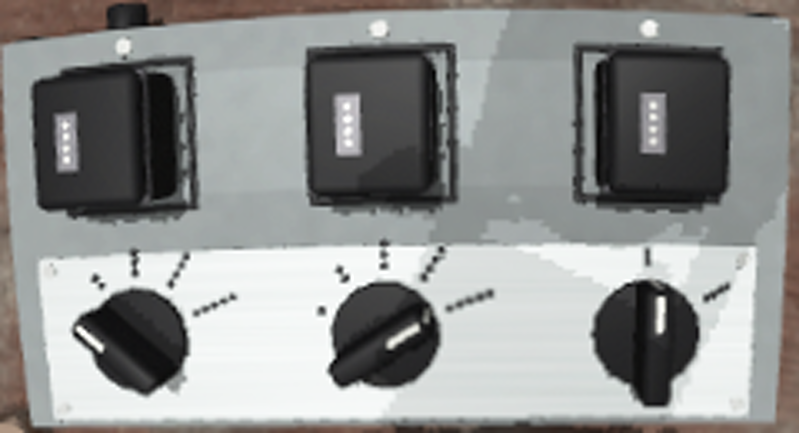

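The crop shows the left dial pointing near one dot, bar from (155,380) to (85,325). The right dial points near five dots, bar from (335,372) to (425,320), and the switch is at rest. The dock fit matches its given sizes (yaw ≈0.17). Next I pick the right-hand pack.

apply_moves --pt "2.1 -1.2 -2.5 0" --pt "2.1 -1.2 -2.5 0" --pt "2.1 -1.2 -2.5 0" --pt "2.0 -1.1 -2.5 0" --pt "0 0 -1 0"

```text
t: 2.15
eef_pos: [587.9, -67.6, 138.5]
ee_rot: [-3.132, -0.246, 0.003]
wrist_force: [-1.1, 0.4, 0.4]
grip_width: 85.5
grasp_force: 0.0
```

apply_moves --pt "0 0 -2 0" --pt "0 0 -2 0" --pt "0 0 -2 0" --pt "0 0 -1.7 0" --pt "0 0 0 0"

```text
t: 2.65
eef_pos: [584.2, -64.7, 62.4]
ee_rot: [-3.13, -0.249, 0.009]
wrist_force: [-0.6, 0.4, 0.2]
grip_width: 85.4
grasp_force: 0.0
```

apply_moves --pt "0 0 0 0" --pt "0 0 0 0" --pt "0 0 0 0" --pt "0 0 0 0" --pt "0 0 0 0" --gripper 0

```text
t: 3.15
eef_pos: [589.2, -64.1, 67.2]
ee_rot: [3.131, 0.25, 0.007]
wrist_force: [-0.8, 3.8, 10.1]
grip_width: 12.4
grasp_force: 5.3
```

Run:
```python
from h import *
im,d,p=snap("wrist","gR"); crop(im,0,512,0,384,1.56,"gR"); print(p,arm.get_obs())
```

```text
(array([589.22719385, -64.09732876,  67.23554842]), array([3.13132039, 0.25030505, 0.00687401])) {'t': 3.2, 'joints': array([-2.97529080e-01,  6.55933520e-01,  1.62638287e+00,  1.55604727e-03,
        8.54539313e-01,  1.11256020e+00]), 'joint_vel': array([-0.00415249,  0.00687997,  0.00147587, -0.01393061, -0.01609355,
       -0.00146865]), 'joint_efforts': array([-1.05396353e+00, -3.97198534e+01, -1.11139494e+01, -2.97772139e-01,
       -2.24753860e-01,  2.06002973e-03]), 'eef_pos': array([589.41262153, -64.22501747,  67.1910804 ]), 'ee_rot': array([3.13092236, 0.25051823, 0.00759584]), 'wrist_force': array([0.35384047, 1.18996   , 6.94422488]), 'wrist_torque': array([0.16787465, 0.03948919, 0.03077846]), 'grasp_force': 3.516309729020577, 'grip_width': 4.154975928422723}
```

View pics/gR.png

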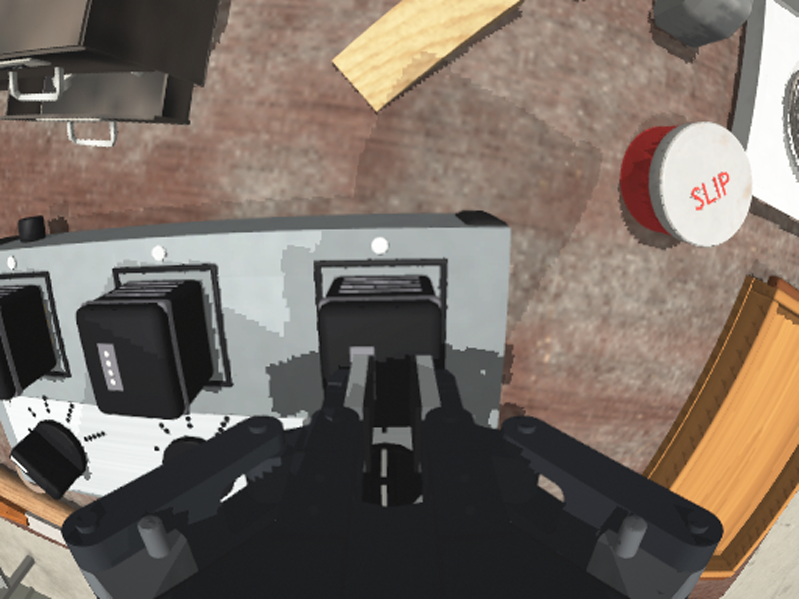

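Run:
```python
from h import *
f=np.load("pics/gR.npz"); im,d=f["im"],f["d"]; p=(f["p"],f["r"])
m=arm.camera_model("wrist");T=np.eye(4);T[:3,:3]=Ro.from_rotvec(p[1]).as_matrix();T[:3,3]=p[0];C=T@m["mount"]
def pt(u,v):
    u/=1.56;v/=1.56
    x=(u-m["cx"])/m["fx"]; y=(v-m["cy"])/m["fy"]; th=np.hypot(x,y); z=d[int(round(v)),int(round(u))]
    r=z*np.tan(th); return (C@np.r_[x/th*r,y/th*r,z,1])[:3].round(1),z
for u,v in [(140,340),(130,400),(290,340),(330,320),(380,320),(430,320),(330,380),(392,385),(362,360),(425,360),(392,430),(392,490),(700,180)]: print(u,v,pt(u,v))
print(arm.get_obs()["grip_width"])
im,d,p=snap("scene","s2"); crop(im,190,350,140,260,5,"s2")
```

```text
140 340 (array([586. ,  29.9, 102. ]), np.float32(153.97556))
130 400 (array([558. ,  36.9, 101.5]), np.float32(161.87726))
290 340 (array([576.4, -20. ,  55.5]), np.float32(203.43306))
330 320 (array([606.3, -40.7, 102.5]), np.float32(150.98572))
380 320 (array([608.5, -57. , 101.2]), np.float32(152.28398))
430 320 (array([611. , -73.2, 101.1]), np.float32(152.39114))
330 380 (array([592.1, -44.1, 117.2]), np.float32(140.96269))
392 385 (array([585.6, -64.6, 101.7]), np.float32(158.5679))
362 360 (array([597.4, -53.1, 110.3]), np.float32(146.44818))
425 360 (array([600.9, -72.7, 111.2]), np.float32(145.54976))
392 430 (array([537.3, -72.4,  55.1]), np.float32(217.03633))
392 490 (array([527.5, -73.9,  88.6]), np.float32(187.67557))
700 180 (array([ 684.4, -203.2,   47.2]), np.float32(189.52802))
4.154975928422723
```

View pics/s2.png

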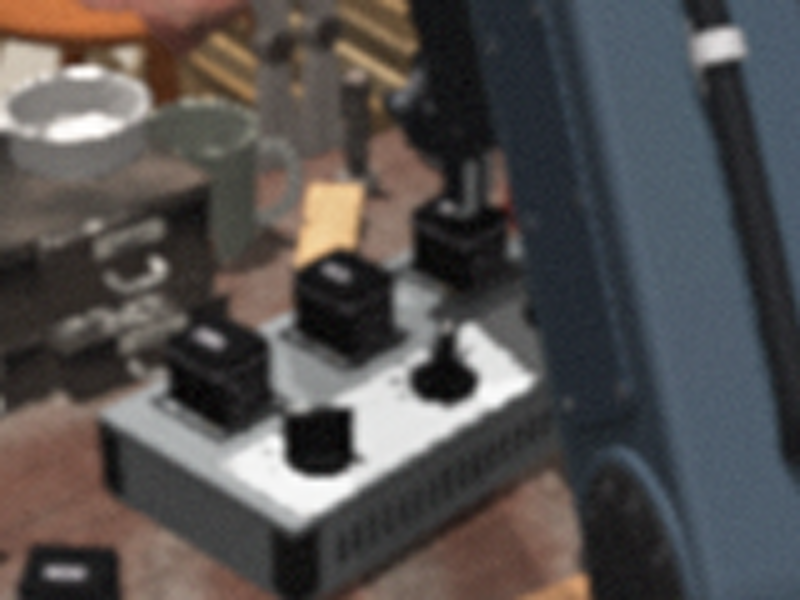

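The fingers are nearly shut and seem to be resting on top of the pack instead of around it. I'll raise the arm and check where the fingertips are against the stated TCP.

apply_moves --pt "0 0 2 0" --pt "0 0 2 0" --pt "0 0 2 0" --pt "0 0 0 0" --pt "0 0 0 0" --gripper 0

```text
t: 3.75
eef_pos: [587.7, -64.6, 124.8]
ee_rot: [3.131, 0.251, 0.002]
wrist_force: [0.8, -0.5, 0.2]
grip_width: -0.3
grasp_force: 0.0
```

```bash
cat >> h.py <<'E'
def cloud(d,pose=None,frame="world"):
    m=arm.camera_model("wrist");v,u=np.mgrid[:384,:512]
    x=(u-m["cx"])/m["fx"]; y=(v-m["cy"])/m["fy"]; th=np.hypot(x,y)+1e-9; r=d*np.tan(th)
    P=np.stack([x/th*r,y/th*r,d],-1)@m["mount"][:3,:3].T+m["mount"][:3,3]
    if frame=="tool": return P
    return P@Ro.from_rotvec(pose[1]).as_matrix().T+pose[0]
E
python3 - <<'E'
from h import *
im,d,p=snap("wrist","g2"); crop(im,100,400,100,325,2.6,"g2"); o=arm.get_obs();print(p,o["grip_width"],o["wrist_force"],o["joints"])
for nm in ("w1","g2"):
    d=np.load(f"pics/{nm}.npz")["d"]; P=cloud(d,frame="tool"); k=(d>0)&(np.abs(P[...,0])<25)&(np.abs(P[...,1])<62)&(P[...,2]<20)
    q=P[k]; print(nm,[(z,int(((q[:,2]>z)&(q[:,2]<z+6)).sum())) for z in range(-90,20,6)])
    q=q[q[:,2]>-60]; print(q[np.argsort(-q[:,2])[:12]].round(0).tolist())
E
```

```text
(array([587.74745212, -64.58901557, 124.7973532 ]), array([3.13100051e+00, 2.50893308e-01, 2.11171064e-03])) 0.18625513543329977 [-0.32417425  0.11008161 -0.21636877] [-2.98339099e-01  5.73489689e-01  1.58982185e+00 -2.35692998e-05
  9.78873568e-01  1.11255158e+00]
w1 [(-90, 550), (-84, 603), (-78, 760), (-72, 676), (-66, 625), (-60, 527), (-54, 313), (-48, 11), (-42, 0), (-36, 0), (-30, 0), (-24, 0), (-18, 0), (-12, 0), (-6, 0), (0, 0), (6, 0), (12, 0), (18, 0)]
[[3.0, -43.0, -47.0], [-5.0, -44.0, -47.0], [4.0, 43.0, -48.0], [-1.0, -44.0, -48.0], [3.0, -43.0, -48.0], [-6.0, 43.0, -48.0], [-3.0, 43.0, -48.0], [-9.0, -43.0, -48.0], [0.0, 43.0, -48.0], [-3.0, 43.0, -48.0], [3.0, 43.0, -48.0], [-2.0, -43.0, -48.0]]
g2 [(-90, 2003), (-84, 1385), (-78, 507), (-72, 330), (-66, 367), (-60, 345), (-54, 315), (-48, 276), (-42, 74), (-36, 0), (-30, 0), (-24, 0), (-18, 0), (-12, 0), (-6, 0), (0, 0), (6, 0), (12, 0), (18, 0)]
[[10.0, -5.0, -39.0], [10.0, -1.0, -39.0], [10.0, 6.0, -39.0], [10.0, -5.0, -39.0], [10.0, 3.0, -39.0], [10.0, 1.0, -39.0], [10.0, 4.0, -39.0], [10.0, -1.0, -39.0], [10.0, -0.0, -39.0], [10.0, -4.0, -40.0], [10.0, 0.0, -40.0], [10.0, 2.0, -40.0]]
```

View pics/g2.png

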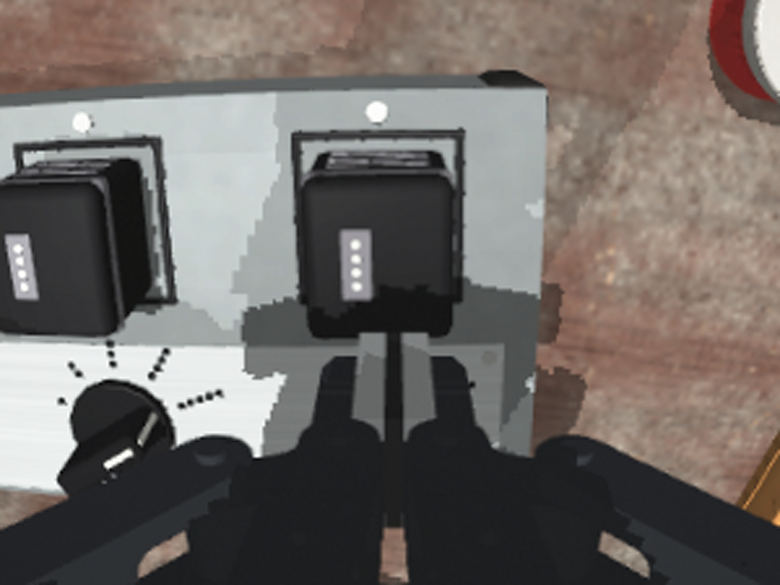

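The view shows the shut fingertips at (395,335), just in front of the untouched right pack. They end about 38 mm short of the reported TCP (47 mm when open). I'll lower every z target by about 38 mm, and use depth to locate the pack tops.

```bash
cat >> h.py <<'E'
def tops(im,d,pose,z0,z1,box=None):
    """min-area rectangles (world mm) of flat tops between heights z0,z1"""
    P=cloud(d,pose); k=((d>0)&(P[...,2]>z0)&(P[...,2]<z1)).astype(np.uint8)
    if box: k&=((P[...,0]>box[0])&(P[...,0]<box[1])&(P[...,1]>box[2])&(P[...,1]<box[3])).astype(np.uint8)
    n,l,s,c=cv2.connectedComponentsWithStats(k,connectivity=4)
    for i in range(1,n):
        if s[i,4]>400:
            q=P[l==i]; r=cv2.minAreaRect(q[:,:2].astype(np.float32)); print("c",np.round(r[0],1),"size",np.round(r[1],1),"ang",round(np.radians(r[2]),3),"z",np.median(q[:,2]).round(1),"px",s[i,:4])
E
python3 - <<'E'
from h import *
for nm in ("g2","w1"):
    f=np.load(f"pics/{nm}.npz"); print(nm)
    tops(f["im"],f["d"],(f["p"],f["r"]),99,104,(520,640,-120,200))
    if nm=="w1": tops(f["im"],f["d"],(f["p"],f["r"]),61,68,(380,680,220,400)); tops(f["im"],f["d"],(f["p"],f["r"]),79,86,(440,540,-120,160))
E
```

```text
g2
c [590.4 -59.7] size [46.6 40.8] ang 0.168 z 101.6 px [216 168  58  62]
c [573.1  38.8] size [47.1 41.2] ang 0.161 z 101.6 px [ 90 171  54  59]
c [555.7 136.7] size [46.9 42.3] ang 0.165 z 101.6 px [  7 176  40  50]
w1
c [589.8 -59. ] size [47.7 41.1] ang 0.178 z 101.6 px [287  80  37  44]
c [572.4  39.4] size [47.4 41. ] ang 0.163 z 101.6 px [196  81  38  43]
c [555.3 137. ] size [47.4 41. ] ang 0.185 z 101.7 px [114  86  34  43]
c [591.  305.7] size [42.3 47.1] ang 0.307 z 64.8 px [31 57 26 35]
c [464.3 288.4] size [47.3 42.4] ang 0.859 z 64.6 px [ 33 141  30  38]
```

apply_moves --pt "0.2 0.5 0 0.012" --pt "0 0 0 0" --pt "0 0 0 0" --pt "0 0 -1 0" --pt "0 0 -2 0" --gripper 1

```text
t: 4.3
eef_pos: [590.8, -59.9, 94.6]
ee_rot: [3.129, 0.269, 0.005]
wrist_force: [0.1, 0.2, 0.0]
grip_width: 72.4
grasp_force: 0.0
```

apply_moves --pt "0 0 -2 0" --pt "0 0 -2 0" --pt "0 0 -2 0" --pt "0 0 -1 0" --pt "0 0 0 0"

```text
t: 4.8
eef_pos: [588.0, -59.2, 22.2]
ee_rot: [-3.129, -0.269, 0.006]
wrist_force: [-0.8, 0.3, -0.0]
grip_width: 85.5
grasp_force: 0.0
```

apply_moves --pt "0 0 0 0" --pt "0 0 0 0" --pt "0 0 0 0" --pt "0 0 0 0" --pt "0 0 0 0" --gripper 0

```text
t: 5.3
eef_pos: [590.5, -59.9, 25.4]
ee_rot: [3.129, 0.269, 0.004]
wrist_force: [-0.9, -0.1, 5.3]
grip_width: 41.2
grasp_force: 61.4
```

Run:
```python
from h import *
im,d,p=snap("wrist","g3"); o=arm.get_obs();print(p,o["grip_width"],o["wrist_force"],o["grasp_force"])
tops(im,d,p,99,105,(520,640,-120,200))
```

```text
(array([590.4895631 , -59.88293963,  25.3893635 ]), array([3.12909738, 0.26949773, 0.00354272])) 41.332942286050326 [0.13660341 1.21546331 6.40888835] 61.43121600151062
c [573.2  38.8] size [47.6 42.2] ang 0.18 z 101.6 px [ 10 224  78  85]
c [591.3 -59.4] size [46.1 67.6] ang 0.137 z 101.6 px [166 231 172  94]
```

apply_moves --pt "0 0 1 0" --pt "0 0 2 0" --pt "0 0 2 0" --pt "0 0 2.5 0" --pt "0 0 1.5 0"

```text
t: 5.85
eef_pos: [589.4, -59.4, 115.7]
ee_rot: [3.13, 0.27, 0.001]
wrist_force: [0.6, -0.2, -2.4]
grip_width: 41.4
grasp_force: 62.0
```

apply_moves --pt "-0.2 -3 0 -0.08" --pt "-0.3 -4 0 -0.08" --pt "-0.3 -4 0 -0.08" --pt "-0.3 -4 0 -0.08" --pt "-0.3 -4 0 0"

```text
t: 6.35
eef_pos: [574.4, -250.4, 113.9]
ee_rot: [-3.132, 0.234, 0.003]
wrist_force: [-0.0, 0.1, -3.3]
grip_width: 41.3
grasp_force: 62.2
```

apply_moves --pt "-0.3 -4 0 0" --pt "-0.3 -4 0 0" --pt "-0.1 -4 0 0" --pt "0 0 0 0" --pt "0 0 0 0"

```text
t: 6.85
eef_pos: [567.3, -369.8, 113.4]
ee_rot: [-3.131, 0.236, 0.003]
wrist_force: [-0.8, 0.7, -3.5]
grip_width: 41.4
grasp_force: 62.3
```

Run:
```python
from h import *
im,d,p=snap("wrist","g4"); crop(im,0,512,0,384,1.56,"g4"); o=arm.get_obs();print(p,o["grip_width"],o["wrist_force"],o["grasp_force"])
P=cloud(d,p); k=(d>0)&(P[...,0]>340)&(P[...,0]<680)&(P[...,1]<-230)&(P[...,1]>-480)
for a,b in((30,38),(5,12)):
    q=P[k&(P[...,2]>a)&(P[...,2]<b)]; r=cv2.minAreaRect(q[:,:2].astype(np.float32)); print(a,r,len(q))
```

```text
(array([ 567.30631735, -369.8447888 ,  113.42731254]), array([-3.13071089e+00,  2.36011705e-01,  2.79443893e-03])) 41.236914994180644 [-0.47529754  0.65276234 -2.48198929] 62.276437282562256
30 ((573.7816162109375, -337.001953125), (241.3793182373047, 173.54220581054688), 79.71441650390625) 5582
5 ((531.674560546875, -325.8718566894531), (234.28204345703125, 260.642822265625), 79.61360168457031) 13578
```

View pics/g4.png

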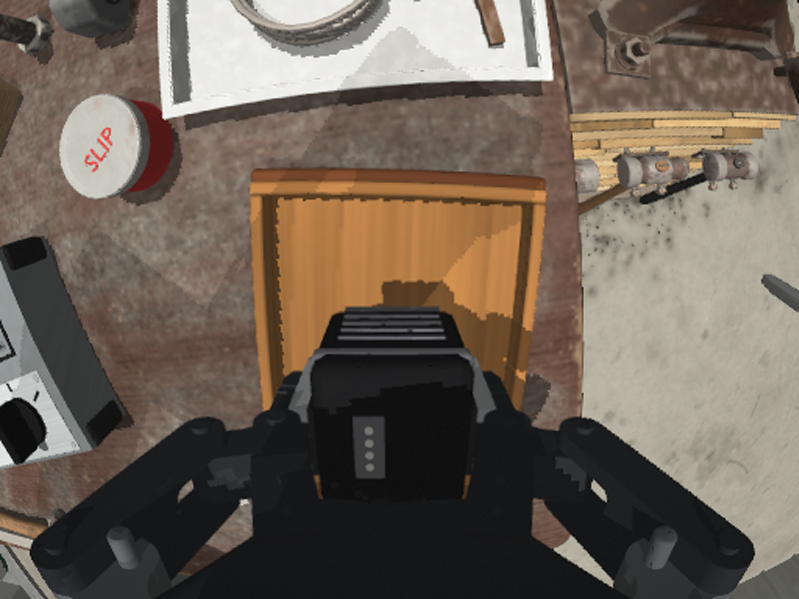

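Run:
```python
from h import *
f=np.load("pics/g4.npz"); p=(f["p"],f["r"])
a=onplane("wrist",251/1.56,183/1.56,34,p)[:2];b=onplane("wrist",546/1.56,190/1.56,34,p)[:2]
y=(a-b)/np.linalg.norm(a-b); x=np.array([y[1],-y[0]]); c=(a+b)/2-127*x
print(a,b,np.linalg.norm(a-b),np.arctan2(x[1],x[0]),c,[(c+k*x).round(0) for k in(-62,0,62)])
```

```text
[ 639.68538441 -300.38335665] [ 610.7612584  -465.49827845] 167.62918142851169 -0.17341616401109258 [ 500.12818648 -361.02718668] [array([ 439., -350.]), array([ 500., -361.]), array([ 561., -372.])]
```

apply_moves --pt "0 0 -2.5 0" --pt "0 0 -3 0" --pt "0 0 -3 0" --pt "0 0 -2 0" --pt "0 0 -1 0"

```text
t: 7.4
eef_pos: [567.1, -366.0, -3.3]
ee_rot: [-3.129, 0.229, 0.007]
wrist_force: [-0.3, 0.9, -2.4]
grip_width: 41.4
grasp_force: 62.3
```

apply_moves --pt "0 0 -0.1 0" --pt "0 0 0 0" --pt "0 0 0 0" --pt "0 0 0 0" --pt "0 0 0 0"

```text
t: 7.9
eef_pos: [568.8, -369.8, -1.1]
ee_rot: [3.132, -0.233, 0.001]
wrist_force: [0.2, 0.4, -2.1]
grip_width: 41.2
grasp_force: 62.2
```

apply_moves --pt "0 0 -0.2 0" --pt "0 0 -0.1 0" --pt "0 0 0 0" --pt "0 0 0 0" --pt "0 0 0 0"

```text
t: 8.4
eef_pos: [568.9, -370.0, -3.6]
ee_rot: [3.132, -0.233, 0.001]
wrist_force: [-1.6, 0.3, 6.2]
grip_width: 41.1
grasp_force: 62.9
```

apply_moves --pt "0 0 0 0" --pt "0 0 0 0" --pt "0 0 0 0" --pt "0 0 0 0" --pt "0 0 1 0" --gripper 1

```text
t: 8.9
eef_pos: [567.5, -368.6, 3.9]
ee_rot: [-3.131, 0.232, 0.004]
wrist_force: [0.1, -0.1, -0.4]
grip_width: 85.2
grasp_force: 0.0
```

apply_moves --pt "0 0 2 0" --pt "0 0 3 0" --pt "0 0 3 0" --pt "0 0 2 0" --pt "0 2 0.5 0"

```text
t: 9.4
eef_pos: [570.7, -353.2, 114.2]
ee_rot: [3.126, -0.236, 0.011]
wrist_force: [-0.2, -1.0, -0.6]
grip_width: 85.3
grasp_force: 0.0
```

apply_moves --pt "0 4 0 0.06" --pt "0 4 0 0.06" --pt "0 4 0 0.06" --pt "0 4 0 0.06" --pt "0 4 0 0.06"

```text
t: 9.9
eef_pos: [566.9, -146.1, 109.5]
ee_rot: [-3.13, -0.242, 0.003]
wrist_force: [0.2, -0.4, 0.1]
grip_width: 85.9
grasp_force: 0.0
```

apply_moves --pt "0 4 0 0.04" --pt "0 4 0 0" --pt "0 4 0 0" --pt "0.2 4 0 0" --pt "0.2 2.9 0 0"

```text
t: 10.4
eef_pos: [570.1, 43.3, 109.5]
ee_rot: [-3.125, -0.304, 0.005]
wrist_force: [0.2, -0.4, 0.6]
grip_width: 85.3
grasp_force: 0.0
```

apply_moves --pt "0 0 0 0" --pt "0 0 -2 0" --pt "0 0 -2 0" --pt "0 0 -2 0" --pt "0 0 0 0"

```text
t: 10.9
eef_pos: [569.0, 39.8, 47.4]
ee_rot: [-3.126, -0.3, 0.012]
wrist_force: [-0.0, -0.9, 1.2]
grip_width: 85.3
grasp_force: 0.0
```

Run:
```python
from h import *
im,d,p=snap("wrist","g5"); o=arm.get_obs();print(p,o["grip_width"],o["wrist_force"])
tops(im,d,p,99,105,(520,640,-120,200))
im,d,p=snap("top","t5"); crop(im,330,410,170,260,6,"t5")
```

```text
(array([568.95609978,  39.76789211,  47.4487372 ]), array([-3.12555705, -0.3002023 ,  0.01157231])) 85.78159743242868 [-0.2222593   0.37930807  0.27382389]
c [555.6 137.3] size [47.5 42. ] ang 0.181 z 101.6 px [ 35 199  73  82]
c [572.8  39.3] size [47.4 41.3] ang 0.172 z 101.6 px [210 205  90  87]
```

View pics/t5.png

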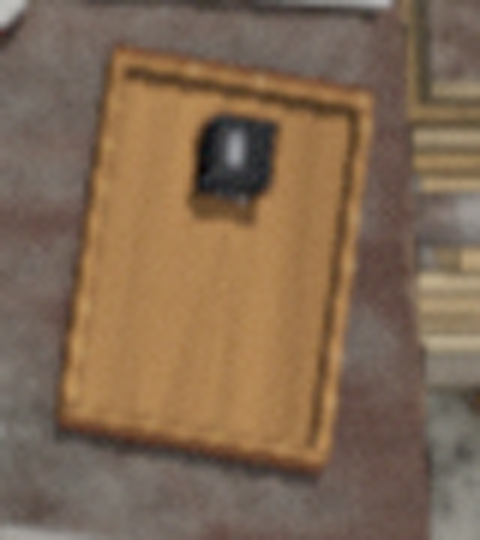

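The crop shows the first pack standing upright in the tray at (235,155). Next is the middle pack.

apply_moves --pt "0.2 -0.1 0 -0.02" --pt "0 0 -1.2 0" --pt "0 0 -1.2 0" --pt "0 0 0 0" --pt "0 0 0 0"

```text
t: 11.5
eef_pos: [573.9, 38.5, 25.5]
ee_rot: [-3.13, -0.269, 0.002]
wrist_force: [-0.8, -0.7, -0.3]
grip_width: 85.0
grasp_force: 0.0
```

apply_moves --pt "0 0 0 0" --pt "0 0 0 0" --pt "0 0 0 0" --pt "0 0 0 0" --pt "0 0 0 0" --gripper 0

```text
t: 12.0
eef_pos: [575.0, 38.5, 26.7]
ee_rot: [3.13, 0.269, 0.002]
wrist_force: [-1.1, 0.3, 2.9]
grip_width: 41.3
grasp_force: 61.0
```

apply_moves --pt "0 0 1 0" --pt "0 0 2 0" --pt "0 0 2.5 0" --pt "0 0 2.5 0" --pt "0 0 1.5 0"

```text
t: 12.5
eef_pos: [574.9, 38.3, 123.2]
ee_rot: [3.129, 0.27, 0.003]
wrist_force: [0.1, -0.2, -1.7]
grip_width: 41.7
grasp_force: 61.4
```

apply_moves --pt "-0.5 -3 0 -0.06" --pt "-0.7 -4 0 -0.07" --pt "-0.7 -4 0 -0.07" --pt "-0.7 -4 0 -0.07" --pt "-0.7 -4 0 -0.07"

```text
t: 13.0
eef_pos: [540.5, -152.8, 121.4]
ee_rot: [-3.13, 0.268, 0.001]
wrist_force: [1.8, -0.7, -2.5]
grip_width: 41.4
grasp_force: 61.6
```

apply_moves --pt "-0.8 -4.5 0 0" --pt "-0.8 -4.5 0 0" --pt "-0.8 -4.5 0 0" --pt "-0.8 -4.5 0 0" --pt "-0.5 -3 0 0"

```text
t: 13.5
eef_pos: [503.3, -364.9, 121.4]
ee_rot: [3.129, -0.267, -0.0]
wrist_force: [0.5, 0.8, -0.9]
grip_width: 41.5
grasp_force: 61.6
```

apply_moves --pt "0 0 0 0" --pt "0 0 0 0" --pt "0 0 0 0" --pt "0 0 0 0" --pt "0 0 0 0"

```text
t: 14.0
eef_pos: [504.8, -360.1, 121.3]
ee_rot: [-3.13, 0.261, 0.001]
wrist_force: [-0.4, -0.2, -1.9]
grip_width: 41.2
grasp_force: 61.8
```

apply_moves --pt "0 0 -2.5 0" --pt "0 0 -3 0" --pt "0 0 -3 0" --pt "0 0 -2.5 0" --pt "0 0 -1 0"

```text
t: 14.5
eef_pos: [503.5, -359.5, -1.2]
ee_rot: [-3.127, 0.262, 0.006]
wrist_force: [-0.6, -0.1, -2.2]
grip_width: 41.5
grasp_force: 61.8
```

apply_moves --pt "0 0 -0.2 0" --pt "0 0 0 0" --pt "0 0 0 0" --pt "0 0 -0.1 0" --pt "0 0 0 0"

```text
t: 15.0
eef_pos: [504.9, -362.0, -0.9]
ee_rot: [3.13, -0.264, 0.002]
wrist_force: [-0.2, -0.2, -2.8]
grip_width: 41.1
grasp_force: 62.0
```

apply_moves --pt "0 0 0 0" --pt "0 0 0 0" --pt "0 0 0 0" --pt "0 0 0 0" --pt "0 0 1 0" --gripper 1

```text
t: 15.5
eef_pos: [503.7, -360.8, 7.4]
ee_rot: [-3.129, 0.264, 0.003]
wrist_force: [0.4, 0.1, -0.1]
grip_width: 85.6
grasp_force: 0.0
```

apply_moves --pt "0 0 2 0" --pt "0 0 3 0" --pt "0 0 3 0" --pt "0 0 2 0" --pt "0 2 0.5 0"

```text
t: 16.0
eef_pos: [506.7, -345.1, 116.9]
ee_rot: [3.124, -0.267, 0.011]
wrist_force: [-0.2, 0.1, -0.8]
grip_width: 85.6
grasp_force: 0.0
```

apply_moves --pt "0.4 4.5 0 0.05" --pt "0.4 4.5 0 0.05" --pt "0.4 4.5 0 0.05" --pt "0.4 4.5 0 0.05" --pt "0.4 4.5 0 0.05"

```text
t: 16.5
eef_pos: [522.9, -113.1, 112.6]
ee_rot: [-3.137, -0.132, 0.003]
wrist_force: [0.7, 0.8, 0.2]
grip_width: 85.4
grasp_force: 0.0
```

apply_moves --pt "0.5 4.5 0 0.05" --pt "0.5 4.5 0 0.04" --pt "0.5 4.5 0 0" --pt "0.5 4.5 0 0" --pt "0.5 4.5 0 0"

```text
t: 17.0
eef_pos: [547.3, 111.4, 112.5]
ee_rot: [-3.129, -0.27, 0.004]
wrist_force: [0.8, -0.2, 0.5]
grip_width: 85.3
grasp_force: 0.0
```

apply_moves --pt "0.4 2.2 0 0" --pt "0 0 -2 0" --pt "0 0 -2 0" --pt "0 0 -2 0" --pt "0 0 0 0"

```text
t: 17.5
eef_pos: [549.1, 131.4, 50.3]
ee_rot: [-3.129, -0.271, 0.013]
wrist_force: [-0.3, -0.0, -0.4]
grip_width: 85.3
grasp_force: 0.0
```

apply_moves --pt "0 0 0 0" --pt "0 0 0 0" --pt "0 0 0 0" --pt "0 0 0 0" --pt "0 0 0 0"

```text
t: 18.0
eef_pos: [553.9, 130.4, 53.8]
ee_rot: [3.13, 0.269, 0.002]
wrist_force: [0.6, -0.4, 0.3]
grip_width: 85.3
grasp_force: 0.0
```

Run:
```python
from h import *
im,d,p=snap("wrist","g6"); o=arm.get_obs();print(p,o["grip_width"],o["wrist_force"])
tops(im,d,p,99,105,(520,640,-120,200)); tops(im,d,p,61,68,(380,680,200,400))
```

```text
(array([553.9038805 , 130.35042187,  53.82944768]), array([3.12999663e+00, 2.69176274e-01, 1.76337889e-03])) 85.18399757842015 [ 0.45152996 -0.30945193 -0.56848627]
c [555.6 137.7] size [47.8 41.5] ang 0.177 z 101.6 px [194 200  86  86]
c [591.1 305.9] size [42.2 48.2] ang 0.303 z 64.7 px [ 0 94 46 68]
c [435.1 326.3] size [37.6 43.3] ang 0.932 z 64.7 px [  5 274  39  47]
```

apply_moves --pt "0.2 0.7 0 0" --pt "0 0 -1.4 0" --pt "0 0 -1.4 0" --pt "0 0 0 0" --pt "0 0 0 0"

```text
t: 18.55
eef_pos: [554.6, 137.3, 24.0]
ee_rot: [-3.13, -0.27, 0.004]
wrist_force: [-0.2, -0.3, -0.1]
grip_width: 85.6
grasp_force: 0.0
```

apply_moves --pt "0 0 0 0" --pt "0 0 0 0" --pt "0 0 0 0" --pt "0 0 0 0" --pt "0 0 0 0" --gripper 0

```text
t: 19.05
eef_pos: [556.0, 137.5, 25.8]
ee_rot: [-3.13, -0.269, -0.002]
wrist_force: [0.1, 0.2, 3.9]
grip_width: 41.6
grasp_force: 61.1
```

apply_moves --pt "0 0 1 0" --pt "0 0 2 0" --pt "0 0 2.5 0" --pt "0 0 2.5 0" --pt "0 0 1.5 0"

```text
t: 19.55
eef_pos: [555.8, 137.5, 122.2]
ee_rot: [3.13, 0.27, 0.002]
wrist_force: [-0.4, 0.4, -2.6]
grip_width: 41.2
grasp_force: 61.8
```

apply_moves --pt "-0.9 -4 0 -0.06" --pt "-1 -4.4 0 -0.07" --pt "-1 -4.4 0 -0.07" --pt "-1 -4.4 0 -0.07" --pt "-1 -4.4 0 -0.07"

```text
t: 20.05
eef_pos: [505.4, -79.9, 120.5]
ee_rot: [-3.13, 0.268, 0.001]
wrist_force: [0.8, -0.3, -3.4]
grip_width: 41.2
grasp_force: 62.1
```

apply_moves --pt "-1.1 -4.5 0 0" --pt "-1.1 -4.5 0 0" --pt "-1.1 -4.5 0 0" --pt "-1.1 -4.5 0 0" --pt "-1.1 -4.5 0 0"

```text
t: 20.55
eef_pos: [450.3, -304.9, 120.4]
ee_rot: [-3.13, 0.264, 0.001]
wrist_force: [1.7, 0.1, -2.9]
grip_width: 41.3
grasp_force: 62.1
```

apply_moves --pt "-1.1 -4 0 0" --pt "0 0 0 0" --pt "0 0 0 0" --pt "0 0 0 0" --pt "0 0 0 0"

```text
t: 21.05
eef_pos: [440.5, -341.7, 120.1]
ee_rot: [-3.13, 0.261, 0.001]
wrist_force: [0.4, 0.1, -2.7]
grip_width: 41.3
grasp_force: 62.3
```

Run:
```python
from h import *
im,d,p=snap("wrist","g7"); o=arm.get_obs();print(p,o["grip_width"],o["wrist_force"])
tops(im,d,p,69,77,(330,680,-480,-230))
```

```text
(array([ 440.51578393, -341.73870343,  120.1156553 ]), array([-3.12953211e+00,  2.61082246e-01,  1.45374917e-03])) 41.683751072112095 [ 0.28174516  0.01639627 -2.6688664 ]
c [ 567.6 -370.2] size [42.2 47.2] ang 1.418 z 72.6 px [232   0  57  59]
c [ 502.5 -361.9] size [41.7 47.9] ang 1.397 z 72.6 px [236  81  56  63]
```

apply_moves --pt "0 -0.8 -2.5 0" --pt "0 0 -3 0" --pt "0 0 -3 0" --pt "0 0 -2.5 0" --pt "0 0 -0.8 0"

```text
t: 21.6
eef_pos: [439.6, -349.1, -0.1]
ee_rot: [-3.127, 0.261, 0.006]
wrist_force: [-0.1, 0.3, -2.3]
grip_width: 41.5
grasp_force: 62.2
```

apply_moves --pt "0 0 -0.3 0" --pt "0 0 0 0" --pt "0 0 0 0" --pt "0 0 -0.1 0" --pt "0 0 0 0"

```text
t: 22.1
eef_pos: [440.9, -352.0, -0.9]
ee_rot: [3.129, -0.264, 0.002]
wrist_force: [-0.2, -0.6, -3.0]
grip_width: 41.8
grasp_force: 62.2
```

apply_moves --pt "0 0 0 0" --pt "0 0 0 0" --pt "0 0 0 0" --pt "0 0 0 0" --pt "0 0 1 0" --gripper 1

```text
t: 22.6
eef_pos: [439.8, -350.8, 7.6]
ee_rot: [-3.129, 0.264, 0.003]
wrist_force: [-0.8, -0.6, -0.5]
grip_width: 85.0
grasp_force: 0.0
```

apply_moves --pt "0 0 2 0" --pt "0 0 3 0" --pt "0 0 3 0" --pt "0 0 3 0" --pt "0 2 1 0"

```text
t: 23.1
eef_pos: [442.8, -335.2, 132.1]
ee_rot: [3.123, -0.267, 0.011]
wrist_force: [1.1, -0.9, 0.2]
grip_width: 85.0
grasp_force: 0.0
```

apply_moves --pt "0 4.5 0 0.07" --pt "0 4.5 0 0.07" --pt "0 4.5 0 0.07" --pt "0 4.5 0 0.07" --pt "0 4.5 0 0.06"

```text
t: 23.6
eef_pos: [438.7, -103.2, 127.8]
ee_rot: [-3.128, -0.273, 0.003]
wrist_force: [0.3, 0.6, -0.1]
grip_width: 85.6
grasp_force: 0.0
```

apply_moves --pt "0 4.5 0 0" --pt "0 4.5 0 0" --pt "0 4.5 0 0" --pt "0 4.5 0 0" --pt "0 4.5 0 0"

```text
t: 24.1
eef_pos: [438.1, 121.0, 127.8]
ee_rot: [-3.13, -0.27, 0.003]
wrist_force: [1.0, -0.6, 0.5]
grip_width: 85.1
grasp_force: 0.0
```

apply_moves --pt "0 4.5 0 0" --pt "0 4.5 0 0" --pt "0 3 0 0" --pt "0 0 0 0" --pt "0 0 0 0"

```text
t: 24.6
eef_pos: [438.3, 239.0, 127.6]
ee_rot: [3.129, 0.274, -0.004]
wrist_force: [-0.5, 0.3, -0.1]
grip_width: 85.5
grasp_force: 0.0
```

Run:
```python
from h import *
im,d,p=snap("wrist","g8"); o=arm.get_obs();print(p,o["grip_width"],o["wrist_force"],o["joints"])
crop(im,0,512,0,384,1.56,"g8")
tops(im,d,p,61,68,(330,680,200,480))
```

```text
(array([438.33486091, 239.00916907, 127.63536789]), array([ 3.12902273,  0.27361923, -0.00373678])) 85.4437995183212 [ 1.25421187 -0.52019985 -0.14093163] [ 2.73370233e-01  4.65293565e-01  1.81253699e+00 -2.76006790e-04
  8.66160557e-01  1.67153765e+00]
c [582.2 304. ] size [25.6 48.4] ang 0.315 z 64.6 px [173   0  61  28]
c [431.6 322.5] size [48.2 41.7] ang 0.936 z 64.6 px [125 146  64  67]
```

View pics/g8.png

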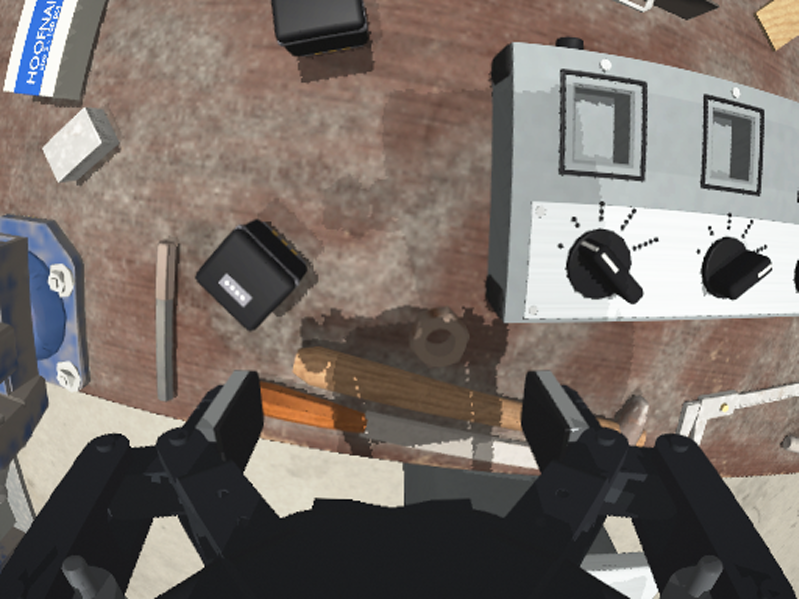

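The picture shows flat pack B at (252,275), shoved to (432,322). Flat A is at (320,25), and the left and middle bays are empty. I'll check the clearance for the fingers around B.

Run:
```python
from h import *
f=np.load("pics/g8.npz"); d=f["d"]; P=cloud(d,(f["p"],f["r"])).reshape(-1,3)[d.ravel()>0]
for nm,c,yaw in (("B",(431.6,322.5),.936),("Balt",(431.6,322.5),.936+1.571)):
    t=np.array([np.sin(yaw),-np.cos(yaw)]); n=np.array([np.cos(yaw),np.sin(yaw)])
    q=P[:,:2]-c; a=q@t; b=q@n
    for s in(1,-1):
        for lo,hi in((27,47),(40,60)):
            k=(a*s>lo)&(a*s<hi)&(abs(b)<14)&(P[:,2]<100); print(nm,s,(lo,hi),k.sum(),np.percentile(P[k,2],[5,50,98]).round(0) if k.sum() else None)
```

```text
B 1 (27, 47) 489 [-0.  1.  2.]
B 1 (40, 60) 517 [-0.  1.  2.]
B -1 (27, 47) 0 None
B -1 (40, 60) 135 [-0.  1.  2.]
Balt 1 (27, 47) 371 [-0.  1.  2.]
Balt 1 (40, 60) 440 [-0.  1.  2.]
Balt -1 (27, 47) 449 [-0.  1.  2.]
Balt -1 (40, 60) 434 [-0.  1.  2.]
```

apply_moves --pt "-0.1 1.7 0 0.13" --pt "-0.1 1.7 0 0.13" --pt "-0.1 1.7 0 0.13" --pt "-0.1 1.7 0 0.13" --pt "-0.1 1.5 0 0.13"

```text
t: 25.15
eef_pos: [435.2, 320.3, 128.0]
ee_rot: [2.878, 1.259, -0.002]
wrist_force: [-0.3, -0.4, -0.1]
grip_width: 85.4
grasp_force: 0.0
```

apply_moves --pt "0 0 -1 0.112" --pt "0 0 -2 0" --pt "0 0 -2 0" --pt "0 0 0 0" --pt "0 0 0 0"

```text
t: 25.65
eef_pos: [435.3, 320.2, 78.1]
ee_rot: [2.807, 1.412, -0.003]
wrist_force: [-0.7, 0.3, -0.4]
grip_width: 85.3
grasp_force: 0.0
```

apply_moves --pt "0 0 0 0" --pt "0 0 0 0" --pt "0 0 0 0" --pt "0 0 0 0" --pt "0 0 0 0"

```text
t: 26.15
eef_pos: [435.6, 321.5, 78.5]
ee_rot: [2.805, 1.414, 0.001]
wrist_force: [0.1, -0.3, -0.3]
grip_width: 85.3
grasp_force: 0.0
```

Run:
```python
from h import *
im,d,p=snap("wrist","g9"); o=arm.get_obs();print(p,2*np.arctan2(p[1][1],p[1][0]),o["joints"])
tops(im,d,p,61,68,(330,680,200,480))
```

```text
(array([435.62716452, 321.53598687,  78.51226956]), array([2.80526844e+00, 1.41418454e+00, 8.45827054e-04])) 0.9338721475493288 [4.29385078e-01 5.89163637e-01 1.74809723e+00 1.87521395e-06
 8.03993803e-01 1.06624987e+00]
c [589.4 307. ] size [42.2 47.9] ang 0.317 z 64.7 px [399  64  65  78]
c [431.4 323.4] size [47.8 41.3] ang 0.943 z 64.6 px [216 177  60  65]
```

apply_moves --pt "-0.4 0.2 -1 0.01" --pt "0 0 -2 0" --pt "0 0 -2 0" --pt "0 0 -2 0" --pt "0 0 -1 0"

```text
t: 26.7
eef_pos: [429.9, 322.9, -3.9]
ee_rot: [-2.798, -1.429, 0.006]
wrist_force: [-0.6, -0.1, 0.1]
grip_width: 85.3
grasp_force: 0.0
```

apply_moves --pt "0 0 -1 0" --pt "0 0 0 0" --pt "0 0 0 0" --pt "0 0 0 0" --pt "0 0 0 0"

```text
t: 27.2
eef_pos: [432.1, 323.7, -11.0]
ee_rot: [2.798, 1.428, 0.003]
wrist_force: [0.2, 0.1, 0.5]
grip_width: 85.3
grasp_force: 0.0
```

apply_moves --pt "0 0 0 0" --pt "0 0 0 0" --pt "0 0 0 0" --pt "0 0 0 0" --pt "0 0 0 0" --gripper 0

```text
t: 27.7
eef_pos: [431.8, 323.6, -11.4]
ee_rot: [2.798, 1.428, 0.001]
wrist_force: [-0.4, -0.1, 3.5]
grip_width: 41.3
grasp_force: 61.3
```

Run:
```python
from h import *
im,d,p=snap("wrist","g10"); o=arm.get_obs();print(p,2*np.arctan2(p[1][1],p[1][0]),o["wrist_force"])
# pack top in tool coords vs the full packs held (g4,g7)
def held(f):
    d=f["d"]; P=cloud(d,frame="tool"); k=(abs(P[...,1])<16)&(P[...,2]<-70)&(P[...,2]>-85)&(P[...,0]>-30)&(P[...,0]<40)&(d>0)
    q=P[k]; return np.median(q[:,2]).round(1), np.percentile(q[:,0],[1,50,99,99.7]).round(1)
for n in("g3","g4","g7","g10"): print(n,held(np.load(f"pics/{n}.npz")))
```

```text
(array([431.82736083, 323.55976541, -11.41814703]), array([2.79820242e+00, 1.42810892e+00, 1.12388524e-03])) 0.9438128344571194 [ 0.15755789 -0.24626066  5.02022545]
g3 (np.float64(-76.3), array([-19.2,   7. ,  24.2,  24.4]))
g4 (np.float64(-76.2), array([-19.2,   7. ,  24.2,  24.4]))
g7 (np.float64(-75.9), array([-19.6,   6.5,  23.8,  24. ]))
g10 (np.float64(-76.1), array([-19.5,   6.4,  23.2,  23.4]))
```

apply_moves --pt "0 0 1 0" --pt "0 0 2.5 0" --pt "0 0 3 0" --pt "0 0 3 0" --pt "0 0 2 0"

```text
t: 28.25
eef_pos: [431.5, 323.5, 105.0]
ee_rot: [2.798, 1.428, 0.001]
wrist_force: [1.0, -0.7, -3.4]
grip_width: 41.4
grasp_force: 61.2
```

apply_moves --pt "1.5 -2.3 0 -0.13" --pt "2.2 -3.3 0 -0.13" --pt "2.2 -3.3 0 -0.13" --pt "2.2 -3.3 0 -0.13" --pt "2.2 -3.3 0 -0.13"

```text
t: 28.75
eef_pos: [534.2, 167.1, 103.0]
ee_rot: [-3.109, -0.452, 0.003]
wrist_force: [1.0, 0.4, -3.0]
grip_width: 41.4
grasp_force: 61.4
```

apply_moves --pt "2.2 -3.1 0 -0.122" --pt "0 0 -1 0" --pt "0 0 -2 0" --pt "0 0 -1 0" --pt "0 0 0 0"

```text
t: 29.25
eef_pos: [553.9, 137.7, 61.3]
ee_rot: [-3.13, -0.271, 0.009]
wrist_force: [0.2, 0.6, -2.4]
grip_width: 41.7
grasp_force: 61.7
```

apply_moves --pt "0 0 0 0" --pt "0 0 0 0" --pt "0 0 0 0" --pt "0 0 0 0" --pt "0 0 0 0"

```text
t: 29.75
eef_pos: [556.8, 137.5, 63.6]
ee_rot: [3.13, 0.27, 0.001]
wrist_force: [-0.8, -0.2, -2.7]
grip_width: 41.6
grasp_force: 61.7
```

```bash
cat >> h.py <<'E'
def st():
    o=arm.get_obs(); print(o["t"],o["eef_pos"].round(2),"yaw",round(2*np.arctan2(o["ee_rot"][1],o["ee_rot"][0])%(2*np.pi),4),o["wrist_force"].round(1),o["grip_width"].round(1))
E
python3 -c "
from h import *
st();st()"
```

```text
Traceback (most recent call last):
  File "h.py", line 40, in st
    o=arm.get_obs(); print(o["t"],o["eef_pos"].round(2),"yaw",round(2*np.arctan2(o["ee_rot"][1],o["ee_rot"][0])%(2*np.pi),4),o["wrist_force"].round(1),o["grip_width"].round(1))
                                                                                                                                                       ^^^^^^^^^^^^^^^^^^^^^
AttributeError: 'float' object has no attribute 'round'
```

apply_moves --pt "0 0 -0.8 0" --pt "0 0 -0.7 0" --pt "0 0 -0.3 0" --pt "0 0 0 0" --pt "0 0 0 0"

```text
t: 30.25
eef_pos: [556.4, 137.4, 44.9]
ee_rot: [-3.13, -0.27, 0.001]
wrist_force: [-0.4, 0.0, -2.9]
grip_width: 41.4
grasp_force: 61.7
```

apply_moves --pt "0 0 -0.2 0" --pt "0 0 -0.2 0" --pt "0 0 -0.2 0" --pt "0 0 -0.2 0" --pt "0 0 0 0"

```text
t: 30.75
eef_pos: [556.3, 137.4, 36.9]
ee_rot: [-3.13, -0.269, 0.001]
wrist_force: [-0.2, -1.3, -2.7]
grip_width: 41.3
grasp_force: 61.7
```

apply_moves --pt "0 0 -0.3 0" --pt "0 0 -0.3 0" --pt "0 0 -0.2 0" --pt "0 0 -0.2 0" --pt "0 0 0 0"

```text
t: 31.25
eef_pos: [556.3, 137.4, 26.9]
ee_rot: [-3.13, -0.27, 0.001]
wrist_force: [-0.8, 0.5, -2.6]
grip_width: 41.4
grasp_force: 61.7
```

apply_moves --pt "0 0 -0.1 0" --pt "0 0 0 0" --pt "0 0 0 0" --pt "0 0 0 0" --pt "0 0 0 0"

```text
t: 31.75
eef_pos: [556.6, 137.4, 26.3]
ee_rot: [3.13, 0.27, 0.0]
wrist_force: [-0.1, -0.7, -2.7]
grip_width: 41.2
grasp_force: 61.7
```

apply_moves --pt "0 0 -0.1 0" --pt "0 0 0 0" --pt "0 0 -0.1 0" --pt "0 0 0 0" --pt "0 0 0 0"

```text
t: 32.25
eef_pos: [556.8, 137.5, 25.6]
ee_rot: [3.13, 0.27, 0.001]
wrist_force: [-1.6, -0.4, 7.4]
grip_width: 41.3
grasp_force: 63.0
```

apply_moves --pt "0 0 0 0" --pt "0 0 0 0" --pt "0 0 0 0" --pt "0 0 0 0" --pt "0 0 1 0" --gripper 1

```text
t: 32.75
eef_pos: [555.4, 137.3, 33.3]
ee_rot: [-3.13, -0.269, 0.005]
wrist_force: [0.5, -0.2, -0.3]
grip_width: 85.5
grasp_force: 0.0
```

apply_moves --pt "0 0 2 0" --pt "0 0 3 0" --pt "0 0 3 0" --pt "0 0 1 0" --pt "0 0 0 0"

```text
t: 33.25
eef_pos: [557.9, 137.6, 126.2]
ee_rot: [3.13, 0.27, 0.007]
wrist_force: [0.3, -1.3, -0.4]
grip_width: 85.3
grasp_force: 0.0
```

Run:
```python
from h import *
im,d,p=snap("wrist","g11")
tops(im,d,p,96,108,(500,640,-120,220)); tops(im,d,p,61,68,(330,720,200,480))
im,d,p=snap("wrist","g11b");tops(im,d,p,61,68,(330,720,200,480))
print(arm.get_obs()["joints"],p)
```

```text
c [556.2 137.5] size [47.7 41.3] ang 0.164 z 101.5 px [223 173  57  63]
c [590.8 306.3] size [42.4 48.2] ang 0.309 z 64.7 px [53 98 48 53]
c [591.  306.4] size [42.2 48.6] ang 0.308 z 64.7 px [52 96 48 54]
[ 4.72076545e-02  5.53403068e-01  1.63572086e+00 -1.67644576e-05
  9.53748999e-01  1.44621744e+00] (array([556.63524388, 137.45095262, 124.6560752 ]), array([3.13000167e+00, 2.69488858e-01, 1.76978876e-03]))
```

Run:
```python
from h import *
f=np.load("pics/g11b.npz"); d=f["d"]; P=cloud(d,(f["p"],f["r"])).reshape(-1,3)[d.ravel()>0]
P=P[P[:,2]<300]; c=np.array((590.9,306.3)); yaw=1.879
t=np.array([np.sin(yaw),-np.cos(yaw)]); n=np.array([np.cos(yaw),np.sin(yaw)]); a=(P[:,:2]-c)@t; b=(P[:,:2]-c)@n
print("cols along tool y (-110..110), rows along tool x; 98pct height")
for lo in range(-100,140,20):
    print(lo,[int(np.percentile(P[k,2],98)) if (k:=(b>=lo)&(b<lo+20)&(a>=s)&(a<s+20)).sum()>3 else None for s in range(-110,110,20)])
```

```text
cols along tool y (-110..110), rows along tool x; 98pct height
-100 [57, 262, 267, 31, 2, 2, 2, 2, 72, 107, None]
-80 [2, 230, 231, 2, 2, 2, 2, 2, 20, 107, None]
-60 [2, 2, 2, 2, 2, 2, 2, 2, 2, 107, 112]
-40 [2, 2, 2, 2, 64, 64, 64, 2, 2, 2, 2]
-20 [2, 2, 2, 2, 66, 66, 65, 2, 2, 82, 88]
0 [2, 2, 2, 2, 66, 66, 66, 2, 89, 89, 89]
20 [2, 2, 2, 2, 65, 65, 65, 2, 89, 89, 89]
40 [2, 2, 2, 2, 2, None, 1, 2, 89, 89, 89]
60 [2, 2, 2, 2, 2, 2, 2, 2, 83, 88, 88]
80 [2, 2, 2, 2, 2, 2, 2, 2, 2, 48, None]
100 [2, 2, 2, 2, 2, 2, 2, 2, 2, 2, None]
120 [2, 2, 2, 2, 2, 2, 2, 2, 2, 2, 14]
```

Flat A stands close to the wooden box. I'll grip it across its 48 mm side, carry it into the open, then re-grip it the same way as pack B.

apply_moves --pt "0.9 4.2 0 0.05" --pt "0.9 4.2 0 0.05" --pt "0.8 4.2 0 0.036" --pt "0.8 4.3 0 0" --pt "0 0 -1 0"

```text
t: 33.85
eef_pos: [591.3, 312.0, 113.3]
ee_rot: [-3.101, -0.489, -0.005]
wrist_force: [0.7, 0.1, -0.0]
grip_width: 85.4
grasp_force: 0.0
```

apply_moves --pt "0 0 -2 0" --pt "0 0 -2 0" --pt "0 0 0 0" --pt "0 0 0 0" --pt "0 0 0 0"

```text
t: 34.35
eef_pos: [591.0, 306.1, 74.5]
ee_rot: [-3.105, -0.481, -0.001]
wrist_force: [-0.1, 0.1, -0.3]
grip_width: 85.3
grasp_force: 0.0
```

```bash
sed -i 's/o\["grip_width"\].round(1)/round(o["grip_width"],1)/' h.py
python3 - <<'E'
from h import *
st(); im,d,p=snap("wrist","g12"); tops(im,d,p,61,68,(500,680,220,400))
P=cloud(d,p); k=(P[...,0]>440)&(P[...,0]<540)&(P[...,1]>230)&(P[...,1]<350)&(d>0); print("free spot",k.sum(),P[k][:,2].max())
E
```

```text
34.35 [590.99 306.06  74.53] yaw 0.3072 [-0.1  0.1 -0.3] 85.3
c [591.2 307.1] size [41.5 47.6] ang 0.304 z 64.6 px [215 180  71  58]
free spot 9200 2.8899617340983497
```

apply_moves --pt "0 0.1 -1 0" --pt "0 0 -2 0" --pt "0 0 -2 0" --pt "0 0 -2 0" --pt "0 0 -1.2 0"

```text
t: 34.9
eef_pos: [589.7, 307.1, -9.3]
ee_rot: [3.104, 0.481, -0.003]
wrist_force: [0.2, -0.9, 0.4]
grip_width: 85.4
grasp_force: 0.0
```

apply_moves --pt "0 0 0 0" --pt "0 0 0 0" --pt "0 0 0 0" --pt "0 0 0 0" --pt "0 0 0 0" --gripper 0

```text
t: 35.4
eef_pos: [591.6, 307.8, -6.5]
ee_rot: [-3.104, -0.481, -0.004]
wrist_force: [1.2, -0.5, 2.4]
grip_width: 47.5
grasp_force: 62.9
```

apply_moves --pt "0 0 1 0" --pt "0 0 2 0" --pt "-2 -0.4 1 0.13" --pt "-2 -0.4 0 0.14" --pt "-2 -0.4 0 0.14"

```text
t: 35.9
eef_pos: [529.6, 295.2, 32.9]
ee_rot: [-2.938, -1.112, -0.0]
wrist_force: [0.3, -0.1, -3.2]
grip_width: 47.4
grasp_force: 62.4
```

apply_moves --pt "-2 -0.4 0 0.14" --pt "-1 -0.2 0 0.14" --pt "0 0 0 0.14" --pt "0 0 0 0.14" --pt "0 0 0 0.14"

```text
t: 36.4
eef_pos: [500.0, 289.3, 32.6]
ee_rot: [-2.378, -2.052, 0.001]
wrist_force: [-0.3, 0.2, -3.8]
grip_width: 47.3
grasp_force: 62.4
```

apply_moves --pt "0 0 0 0.14" --pt "0 0 0 0.14" --pt "0 0 0 0.045" --pt "0 0 0 0" --pt "0 0 -1 0"

```text
t: 36.9
eef_pos: [501.5, 289.9, 23.2]
ee_rot: [2.023, 2.402, 0.004]
wrist_force: [-0.1, -0.3, -3.0]
grip_width: 47.3
grasp_force: 62.5
```

apply_moves --pt "0 0 -1.5 0" --pt "0 0 -1 0" --pt "0 0 -0.3 0" --pt "0 0 0 0" --pt "0 0 0 0"

```text
t: 37.4
eef_pos: [500.1, 289.3, -6.5]
ee_rot: [-2.022, -2.403, 0.001]
wrist_force: [-0.1, -0.3, -2.8]
grip_width: 47.8
grasp_force: 62.7
```

```bash
python3 -c "
from h import *
st()"
```

```text
37.4 [500.11 289.28  -6.5 ] yaw 1.7426 [-0.1 -0.3 -2.8] 47.8
```

apply_moves --pt "0 0 -0.1 0" --pt "0 0 0 0" --pt "0 0 -0.1 0" --pt "0 0 0 0" --pt "0 0 0 0"

```text
t: 37.9
eef_pos: [500.3, 289.3, -6.6]
ee_rot: [-2.022, -2.404, 0.001]
wrist_force: [-3.6, -1.6, 9.1]
grip_width: 46.9
grasp_force: 64.0
```

apply_moves --pt "0 0 0 0" --pt "0 0 0 0" --pt "0 0 0 0" --pt "0 0 1 0" --pt "0 0 2.5 0" --gripper 1

```text
t: 38.4
eef_pos: [498.9, 288.8, 26.0]
ee_rot: [-2.021, -2.402, 0.007]
wrist_force: [0.2, 0.0, 0.1]
grip_width: 85.2
grasp_force: 0.0
```

apply_moves --pt "0 0 3 0" --pt "0 0 1 -0.14" --pt "0 0 0 -0.14" --pt "0 0 0 -0.14" --pt "0 0 0 -0.14"

```text
t: 38.9
eef_pos: [500.8, 289.6, 68.1]
ee_rot: [2.613, 1.744, 0.002]
wrist_force: [-0.2, 0.5, 0.2]
grip_width: 85.6
grasp_force: 0.0
```

apply_moves --pt "0 0 0 -0.145" --pt "0 0 0 -0.145" --pt "0 0 0 -0.145" --pt "0 0 0 -0.145" --pt "0 0 0 -0.145"

```text
t: 39.4
eef_pos: [500.7, 289.5, 67.8]
ee_rot: [-3.062, -0.704, -0.001]
wrist_force: [-0.1, -0.0, -0.2]
grip_width: 85.3
grasp_force: 0.0
```

apply_moves --pt "0 0 0 -0.145" --pt "0 0 0 -0.142" --pt "0 0 0 0" --pt "0 0 0 0" --pt "0 0 0 0"

```text
t: 39.9
eef_pos: [500.6, 289.5, 67.4]
ee_rot: [-3.13, -0.271, -0.0]
wrist_force: [-0.1, 0.4, -0.3]
grip_width: 85.4
grasp_force: 0.0
```

Run:
```python
from h import *
st(); im,d,p=snap("wrist","g13"); tops(im,d,p,61,68,(400,680,220,400))
```

```text
39.9 [500.61 289.48  67.43] yaw 0.1729 [-0.1  0.4 -0.3] 85.4
c [500.3 289.4] size [47.4 41.5] ang 0.172 z 64.6 px [220 180  64  68]
```

apply_moves --pt "0 0 -1 0" --pt "0 0 -2 0" --pt "0 0 -2 0" --pt "0 0 -2 0" --pt "0 0 -0.8 0"

```text
t: 40.45
eef_pos: [498.9, 288.8, -13.2]
ee_rot: [3.129, 0.269, -0.006]
wrist_force: [-1.1, -0.4, -0.6]
grip_width: 85.7
grasp_force: 0.0
```

apply_moves --pt "0 0 0 0" --pt "0 0 0 0" --pt "0 0 0 0" --pt "0 0 0 0" --pt "0 0 0 0"

```text
t: 40.95
eef_pos: [501.0, 289.6, -10.0]
ee_rot: [-3.13, -0.268, -0.002]
wrist_force: [0.7, 0.5, -0.0]
grip_width: 85.5
grasp_force: 0.0
```

apply_moves --pt "0 0 0 0" --pt "0 0 0 0" --pt "0 0 0 0" --pt "0 0 0 0" --pt "0 0 0 0" --gripper 0

```text
t: 41.45
eef_pos: [500.8, 289.5, -10.5]
ee_rot: [-3.13, -0.268, -0.001]
wrist_force: [-0.2, -0.0, 2.3]
grip_width: 41.4
grasp_force: 61.2
```

Run:
```python
from h import *
st(); im,d,p=snap("wrist","g14")
def held(f):
    d=f["d"]; P=cloud(d,frame="tool"); k=(abs(P[...,1])<16)&(P[...,2]<-70)&(P[...,2]>-85)&(P[...,0]>-30)&(P[...,0]<40)&(d>0)
    q=P[k]; return np.median(q[:,2]).round(1), np.percentile(q[:,0],[1,50,99,99.7]).round(1)
for n in("g3","g10","g14"): print(n,held(np.load(f"pics/{n}.npz")))
```

```text
41.45 [500.76 289.46 -10.55] yaw 0.1708 [-0.2 -0.   2.3] 41.4
g3 (np.float64(-76.3), array([-19.6,   6.6,  23.8,  24.1]))
g10 (np.float64(-76.1), array([-19.8,   6. ,  22.9,  23.1]))
g14 (np.float64(-75.3), array([-20.6,   5.5,  23. ,  23.2]))
```

apply_moves --pt "0 0 1 0" --pt "0 0 3 0" --pt "0 0 3 0" --pt "0 0 3 0" --pt "0 0 2 0"

```text
t: 42.0
eef_pos: [500.7, 289.6, 111.2]
ee_rot: [-3.13, -0.268, -0.002]
wrist_force: [0.9, -0.0, -2.5]
grip_width: 41.3
grasp_force: 61.4
```

apply_moves --pt "1 -3.5 0 0" --pt "1.3 -4.4 0 0" --pt "1.3 -4.4 0 0" --pt "1.3 -4.4 0 0" --pt "1.3 -4.4 0 0"

```text
t: 42.5
eef_pos: [562.0, 76.9, 109.1]
ee_rot: [-3.13, -0.269, 0.002]
wrist_force: [0.7, -0.0, -3.5]
grip_width: 41.2
grasp_force: 61.8
```

apply_moves --pt "1.1 -4 0 0" --pt "0 0 -1 0" --pt "0 0 -2 0" --pt "0 0 -2 0" --pt "0 0 0 0"

```text
t: 43.0
eef_pos: [570.0, 39.1, 56.5]
ee_rot: [-3.128, -0.268, 0.012]
wrist_force: [-0.8, -0.4, -2.4]
grip_width: 41.6
grasp_force: 61.9
```

apply_moves --pt "0 0 0 0" --pt "0 0 0 0" --pt "0 0 0 0" --pt "0 0 0 0" --pt "0 0 0 0"

```text
t: 43.5
eef_pos: [573.9, 38.5, 59.8]
ee_rot: [3.13, 0.268, 0.002]
wrist_force: [-0.9, -0.3, -2.8]
grip_width: 41.0
grasp_force: 61.9
```

```bash
python3 -c "
from h import *
st()"
```

```text
43.5 [573.86  38.48  59.82] yaw 0.171 [-0.9 -0.3 -2.8] 41.0
```

apply_moves --pt "0 0.03 -0.7 0" --pt "0 0 -0.5 0" --pt "0 0 -0.2 0" --pt "0 0 0 0" --pt "0 0 0 0"

```text
t: 44.0
eef_pos: [573.5, 38.7, 45.0]
ee_rot: [-3.13, -0.268, 0.001]
wrist_force: [0.2, -0.7, -2.8]
grip_width: 41.2
grasp_force: 62.0
```

apply_moves --pt "0 0 -0.2 0" --pt "0 0 -0.2 0" --pt "0 0 -0.2 0" --pt "0 0 -0.2 0" --pt "0 0 0 0"

```text
t: 44.5
eef_pos: [573.2, 38.8, 36.9]
ee_rot: [-3.13, -0.268, 0.001]
wrist_force: [0.4, -0.2, -3.3]
grip_width: 41.4
grasp_force: 62.0
```

apply_moves --pt "0 0 -0.2 0" --pt "0 0 -0.2 0" --pt "0 0 -0.2 0" --pt "0 0 -0.2 0" --pt "0 0 0 0"

```text
t: 45.0
eef_pos: [573.3, 38.8, 28.9]
ee_rot: [-3.13, -0.268, 0.001]
wrist_force: [0.6, 0.4, -3.2]
grip_width: 41.4
grasp_force: 62.0
```

apply_moves --pt "0 0 -0.2 0" --pt "0 0 0 0" --pt "0 0 -0.1 0" --pt "0 0 0 0" --pt "0 0 0 0"

```text
t: 45.5
eef_pos: [573.6, 38.7, 26.4]
ee_rot: [3.13, 0.268, 0.001]
wrist_force: [-0.6, -0.9, -0.8]
grip_width: 41.6
grasp_force: 62.0
```

apply_moves --pt "0 0 -0.1 0" --pt "0 0 0 0" --pt "0 0 -0.05 0" --pt "0 0 0 0" --pt "0 0 0 0"

```text
t: 46.0
eef_pos: [573.7, 38.7, 26.4]
ee_rot: [3.13, 0.268, 0.001]
wrist_force: [-2.3, 0.0, 9.7]
grip_width: 42.0
grasp_force: 63.7
```

apply_moves --pt "0 0 0 0" --pt "0 0 0 0" --pt "0 0 0 0" --pt "0 0 0 0" --pt "0 0 1 0" --gripper 1

```text
t: 46.5
eef_pos: [572.4, 38.8, 33.7]
ee_rot: [-3.129, -0.268, 0.005]
wrist_force: [-0.0, -0.0, 0.8]
grip_width: 85.6
grasp_force: 0.0
```

apply_moves --pt "0 0 2 0" --pt "0 0 3 0" --pt "0 0 3 0" --pt "0 0 2 0" --pt "-3 -0.4 0 0"

```text
t: 47.0
eef_pos: [550.4, 34.0, 139.1]
ee_rot: [3.127, 0.269, 0.022]
wrist_force: [-0.2, -0.6, -0.2]
grip_width: 85.4
grasp_force: 0.0
```

apply_moves --pt "-4 -0.4 0 0" --pt "-4 -0.4 0 0" --pt "-2 -0.2 0 0" --pt "0 0 0 0" --pt "0 0 0 0"

```text
t: 47.5
eef_pos: [444.9, 24.5, 135.5]
ee_rot: [3.13, 0.267, 0.004]
wrist_force: [-0.2, 0.2, 0.1]
grip_width: 85.3
grasp_force: 0.0
```

Run:
```python
from h import *
st(); im,d,p=snap("wrist","g15"); tops(im,d,p,96,108,(500,640,-120,220))
crop(im,0,512,20,220,1.56,"g15")
P=cloud(d,p); k0=(d>0)&(P[...,2]>79)&(P[...,2]<87)
for nm,c in(("dl",(476,123.5)),("dr",(493.2,25)),("sw",(510.3,-73.6))):
    k=k0&(np.hypot(P[...,0]-c[0],P[...,1]-c[1])<28); q=P[k][:,:2]
    if len(q)>20:
        r=cv2.minAreaRect(q.astype(np.float32)); e=np.linalg.svd(q-q.mean(0),full_matrices=False)[2][0]
        print(nm,len(q),np.round(r[0],1),np.round(r[1],1),r[2],"dir",np.arctan2(e[1],e[0]).round(3), "z",np.median(P[k][:,2]))
```

```text
47.5 [444.86  24.45 135.5 ] yaw 0.1704 [-0.2  0.2  0.1] 85.3
c [571.2  38. ] size [45.7 41.8] ang 0.173 z 101.6 px [233   0  59  60]
c [555.2 136.2] size [48. 42.] ang 0.188 z 101.6 px [104   4  53  65]
dl 208 [476.6 123.3] [39.8 12. ] 59.36105728149414 dir -2.174 z 84.77314296303386
dr 116 [494.   25.2] [11.3 39.9] 42.057315826416016 dir 2.302 z 86.2935051934993
sw 235 [511.3 -72.6] [43. 12.] 10.614302635192871 dir -2.972 z 84.07634406377852
```

View pics/g15.png

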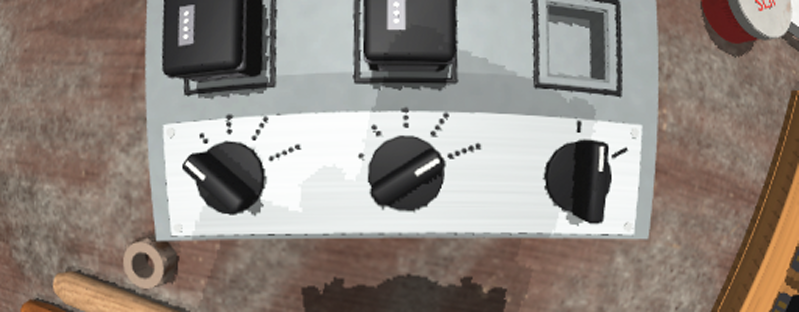

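The picture shows both flat packs home in the left and middle bays, and the right bay empty. The left dial pointer at (195,170) sits between one and two dots. The right dial pointer at (425,165) is near five, and the switch is at rest. Right dial first.

apply_moves --pt "1.2 0.1 0 -0.12" --pt "1.2 0 0 -0.12" --pt "1.2 0 0 -0.13" --pt "1.3 0 0 -0.13" --pt "0 0 0 -0.13" --gripper 0.5

```text
t: 48.05
eef_pos: [497.2, 25.3, 135.1]
ee_rot: [-3.057, 0.723, -0.008]
wrist_force: [-0.7, -0.7, -0.0]
grip_width: 42.6
grasp_force: 0.0
```

apply_moves --pt "0 0 -1 -0.13" --pt "0 0 -2 -0.13" --pt "0 0 -2 -0.12" --pt "0 0 0 0" --pt "0 0 0 0"

```text
t: 48.55
eef_pos: [493.8, 25.7, 84.6]
ee_rot: [-2.871, 1.276, -0.001]
wrist_force: [-0.4, 0.7, 0.1]
grip_width: 42.4
grasp_force: 0.0
```

apply_moves --pt "0 0 0 0" --pt "0 0 0 0" --pt "0 0 0 0" --pt "0 0 0 0" --pt "0 0 0 0"

```text
t: 49.05
eef_pos: [492.7, 25.7, 85.0]
ee_rot: [-2.869, 1.28, -0.001]
wrist_force: [-0.3, 0.3, -0.1]
grip_width: 42.6
grasp_force: 0.0
```

```bash
cat >> h.py <<'E'
def bar(im,d,p,c):
    P=cloud(d,p); k=(d>0)&(P[...,2]>76)&(P[...,2]<90)&(np.hypot(P[...,0]-c[0],P[...,1]-c[1])<26); q=P[k][:,:2]
    r=cv2.minAreaRect(q.astype(np.float32)); e=np.linalg.svd(q-q.mean(0),full_matrices=False)[2][0]
    print(len(q),np.round(r[0],1),np.round(r[1],1),round(np.radians(r[2]),3),"dir",np.arctan(e[1]/e[0]).round(3))
E
python3 - <<'E'
from h import *
st(); im,d,p=snap("wrist","g16"); bar(im,d,p,(494.2,25.1))
E
```

```text
49.05 [492.67  25.68  85.04] yaw 5.4441 [-0.3  0.3 -0.1] 42.6
1023 [494.4  24.9] [10.9 40.3] 0.732 dir -0.821
```

apply_moves --pt "0.15 -0.07 -1 0.01" --pt "0 0 -1.5 0" --pt "0 0 -1.5 0" --pt "0 0 -1 0" --pt "0 0 -0.4 0"

```text
t: 49.6
eef_pos: [493.2, 25.1, 29.3]
ee_rot: [2.875, -1.265, -0.004]
wrist_force: [0.3, 0.8, -1.2]
grip_width: 42.6
grasp_force: 0.0
```

apply_moves --pt "0 0 0 0" --pt "0 0 0 0" --pt "0 0 0 0" --pt "0 0 0 0" --pt "0 0 0 0"

```text
t: 50.1
eef_pos: [494.3, 25.0, 31.1]
ee_rot: [-2.875, 1.265, -0.002]
wrist_force: [0.3, -0.3, 0.4]
grip_width: 42.7
grasp_force: 0.0
```

apply_moves --pt "0 0 0 0" --pt "0 0 0 0" --pt "0 0 0 0" --pt "0 0 0 0" --pt "0 0 0 0" --gripper 0

```text
t: 50.6
eef_pos: [494.5, 25.3, 31.0]
ee_rot: [-2.875, 1.266, -0.001]
wrist_force: [1.2, 3.6, 5.0]
grip_width: 9.9
grasp_force: 59.3
```

apply_moves --pt "0 0 0 0.13" --pt "0 0 0 0.13" --pt "0 0 0 0.13" --pt "0 0 0 0.13" --pt "0 0 0 0.13"

```text
t: 51.1
eef_pos: [494.5, 25.2, 31.0]
ee_rot: [-3.129, 0.273, -0.002]
wrist_force: [1.1, 3.1, 4.1]
grip_width: 9.8
grasp_force: 59.3
```

apply_moves --pt "0 0 0 0.13" --pt "0 0 0 0.13" --pt "0 0 0 0.13" --pt "0 0 0 0.13" --pt "0 0 0 0.13"

```text
t: 51.6
eef_pos: [494.6, 25.1, 31.0]
ee_rot: [3.053, 0.74, 0.002]
wrist_force: [1.0, 2.5, 4.3]
grip_width: 10.0
grasp_force: 59.3
```

apply_moves --pt "0 0 0 0.13" --pt "0 0 0 0.13" --pt "0 0 0 0.04" --pt "0 0 0 0" --pt "0 0 0 0"

```text
t: 52.1
eef_pos: [494.6, 25.1, 31.0]
ee_rot: [2.911, 1.179, 0.002]
wrist_force: [1.6, 3.0, 5.3]
grip_width: 9.5
grasp_force: 59.4
```

apply_moves --pt "0 0 0 0" --pt "0 0 0 0" --pt "0 0 0 0" --pt "0 0 0 0" --pt "0 0 0 0" --gripper 0.5

```text
t: 52.6
eef_pos: [493.8, 24.9, 30.5]
ee_rot: [-2.911, -1.181, 0.001]
wrist_force: [0.8, -0.3, -0.9]
grip_width: 42.8
grasp_force: 0.0
```

apply_moves --pt "0 0 1 0" --pt "0 0 2 0" --pt "0 0 2.5 0" --pt "0 0 0 0" --pt "0 0 0 0"

```text
t: 53.1
eef_pos: [494.4, 25.0, 86.5]
ee_rot: [2.91, 1.181, 0.002]
wrist_force: [-0.7, 0.7, -0.7]
grip_width: 42.6
grasp_force: 0.0
```

Run:
```python
from h import *
st(); im,d,p=snap("wrist","g17"); bar(im,d,p,(494.4,25)); bar(im,d,p,(476.8,123.5))
```

```text
53.1 [494.44  24.96  86.5 ] yaw 0.7709 [-0.7  0.7 -0.7] 42.6
999 [494.1  26.1] [40.3 10.9] 0.773 dir 0.775
1254 [476.8 123.7] [40.2 11.4] 1.0 dir 1.007
```

apply_moves --pt "-0.6 3.3 0 0.1" --pt "-0.6 3.3 0 0.1" --pt "-0.55 3.27 0 0.032" --pt "0 0 0 0" --pt "0 0 0 0"

```text
t: 53.65
eef_pos: [475.7, 124.1, 84.9]
ee_rot: [-2.753, -1.512, 0.003]
wrist_force: [-0.4, -0.6, 0.3]
grip_width: 42.7
grasp_force: 0.0
```

apply_moves --pt "0 0 0 0" --pt "0 0 -1 0" --pt "0 0 -1.5 0" --pt "0 0 -1 0" --pt "0 0 0 0"

```text
t: 54.15
eef_pos: [475.4, 122.9, 49.0]
ee_rot: [-2.755, -1.507, 0.005]
wrist_force: [-0.2, -0.1, 0.5]
grip_width: 42.7
grasp_force: 0.0
```

Run:
```python
from h import *
st(); im,d,p=snap("wrist","g18"); bar(im,d,p,(476.8,123.5))
```

```text
54.15 [475.37 122.94  49.03] yaw 1.0013 [-0.2 -0.1  0.5] 42.7
1535 [476.4 124.7] [38.4 47.9] 0.624 dir 1.011
```

apply_moves --pt "0.05 0.04 -0.9 0" --pt "0 0 -0.9 0" --pt "0 0 0 0" --pt "0 0 0 0" --pt "0 0 0 0"

```text
t: 54.7
eef_pos: [477.2, 124.2, 32.8]
ee_rot: [2.755, 1.51, 0.0]
wrist_force: [-0.4, -0.3, 0.3]
grip_width: 42.5
grasp_force: 0.0
```

apply_moves --pt "0 0 0 0" --pt "0 0 0 0" --pt "0 0 0 0" --pt "0 0 0 0" --pt "0 0 0 0" --gripper 0

```text
t: 55.2
eef_pos: [477.4, 124.1, 33.1]
ee_rot: [2.754, 1.51, 0.001]
wrist_force: [-0.2, -2.3, 5.7]
grip_width: 9.2
grasp_force: 59.5
```

apply_moves --pt "0 0 0 -0.13" --pt "0 0 0 -0.13" --pt "0 0 0 -0.13" --pt "0 0 0 -0.13" --pt "0 0 0 -0.13"

```text
t: 55.7
eef_pos: [477.5, 123.9, 33.1]
ee_rot: [3.094, 0.544, 0.002]
wrist_force: [-0.9, -1.9, 5.7]
grip_width: 9.8
grasp_force: 59.6
```

apply_moves --pt "0 0 0 -0.13" --pt "0 0 0 -0.13" --pt "0 0 0 -0.13" --pt "0 0 0 -0.13" --pt "0 0 0 -0.13"

```text
t: 56.2
eef_pos: [477.5, 123.8, 33.1]
ee_rot: [3.105, -0.472, 0.002]
wrist_force: [-0.8, -2.0, 5.2]
grip_width: 9.6
grasp_force: 59.6
```

apply_moves --pt "0 0 0 -0.13" --pt "0 0 0 0" --pt "0 0 0 0" --pt "0 0 0 0" --pt "0 0 0 0"

```text
t: 56.7
eef_pos: [477.6, 123.8, 33.1]
ee_rot: [3.07, -0.666, 0.002]
wrist_force: [0.5, -2.4, 6.0]
grip_width: 9.7
grasp_force: 59.6
```

apply_moves --pt "0 0 0 0" --pt "0 0 0 0" --pt "0 0 0 0" --pt "0 0 0 0" --pt "0 0 1 0" --gripper 0.5

```text
t: 57.2
eef_pos: [475.9, 124.1, 42.0]
ee_rot: [3.07, -0.666, -0.005]
wrist_force: [0.4, 0.9, 0.4]
grip_width: 42.3
grasp_force: 0.0
```

apply_moves --pt "0 0 2 0" --pt "0 0 3 0" --pt "0 0 2 0" --pt "0.6 -3.5 0 0.1" --pt "0.7 -4 0 0.12"

```text
t: 57.7
eef_pos: [490.6, 49.5, 114.4]
ee_rot: [-3.126, 0.312, -0.005]
wrist_force: [0.5, -0.1, 0.1]
grip_width: 42.5
grasp_force: 0.0
```

apply_moves --pt "0.7 -4 0 0.12" --pt "0.7 -4 0 0.13" --pt "0.7 -4.1 0 0.13" --pt "0 0 0 0" --pt "0 0 0 0"

```text
t: 58.2
eef_pos: [511.0, -72.7, 113.1]
ee_rot: [-3.13, -0.266, -0.0]
wrist_force: [-0.8, 0.7, -0.4]
grip_width: 42.4
grasp_force: 0.0
```

apply_moves --pt "0 0 0 0" --pt "0 0 -1 0" --pt "0 0 -2 0" --pt "0 0 0 0" --pt "0 0 0 0"

```text
t: 58.7
eef_pos: [510.3, -70.7, 82.2]
ee_rot: [-3.129, -0.273, 0.003]
wrist_force: [-0.1, -0.4, 0.5]
grip_width: 42.7
grasp_force: 0.0
```

Run:
```python
from h import *
st(); im,d,p=snap("wrist","g19"); crop(im,0,512,0,384,1.56,"g19")
bar(im,d,p,(511.6,-73.5)); bar(im,d,p,(494.4,25)); bar(im,d,p,(477.2,123.8)); tops(im,d,p,96,108,(500,640,-120,220))
```

```text
58.7 [510.32 -70.73  82.2 ] yaw 0.1741 [-0.1 -0.4  0.5] 42.7
1156 [511.5 -72.7] [44.4 10.9] 0.179 dir 0.193
1172 [494.2  25. ] [40.6 12. ] 0.758 dir 0.773
665 [476.9 122.9] [11.9 40.8] 1.142 dir -0.39
c [572.8  37.6] size [48.3 42.1] ang 0.171 z 101.6 px [59 54 63 85]
```

View pics/g19.png

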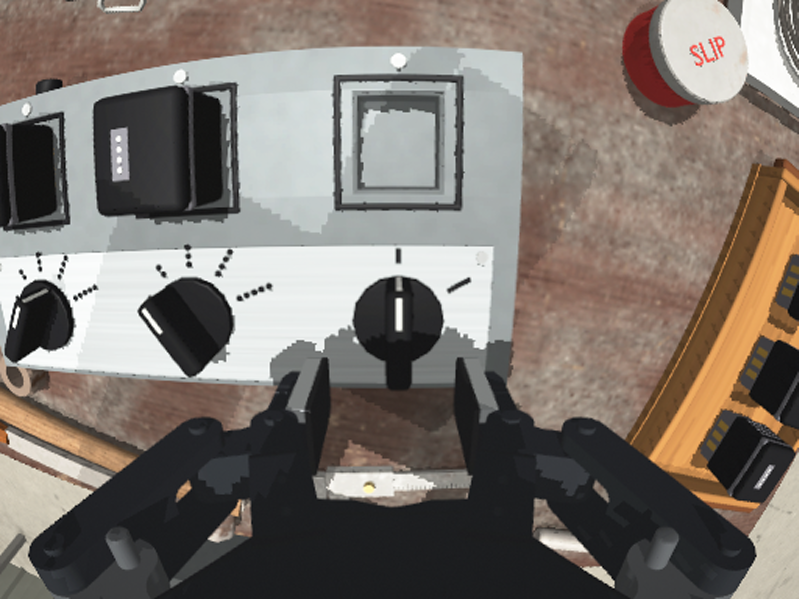

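The view shows the middle and left packs home, the right dial pointing at two dots (150,318), the left dial pointing to the right, and packs standing in the tray. Now the start switch.

apply_moves --pt "0.05 -0.2 -1 0" --pt "0 0 -1.5 0" --pt "0 0 -1.5 0" --pt "0 0 -0.8 0" --pt "0 0 -0.3 0"

```text
t: 59.25
eef_pos: [511.1, -73.8, 30.9]
ee_rot: [-3.129, -0.271, 0.002]
wrist_force: [0.4, -0.4, -1.1]
grip_width: 42.7
grasp_force: 0.0
```

apply_moves --pt "0 0 0 0" --pt "0 0 0 0" --pt "0 0 0 0" --pt "0 0 0 0" --pt "0 0 0 0"

```text
t: 59.75
eef_pos: [511.8, -73.9, 32.1]
ee_rot: [3.13, 0.271, 0.001]
wrist_force: [-0.3, -0.4, -0.8]
grip_width: 43.0
grasp_force: 0.0
```

apply_moves --pt "0 0 0 0" --pt "0 0 0 0" --pt "0 0 0 0" --pt "0 0 0 0" --pt "0 0 0 0" --gripper 0

```text
t: 60.25
eef_pos: [511.5, -73.4, 32.0]
ee_rot: [-3.129, -0.271, -0.0]
wrist_force: [0.2, 3.4, 5.3]
grip_width: 9.7
grasp_force: 59.1
```

apply_moves --pt "0 0 0 -0.13" --pt "0 0 0 -0.13" --pt "0 0 0 -0.13" --pt "0 0 0 -0.13" --pt "0 0 0 -0.13"

```text
t: 60.75
eef_pos: [511.5, -73.0, 32.0]
ee_rot: [-3.05, 0.75, 0.0]
wrist_force: [0.1, 6.0, 5.4]
grip_width: 9.6
grasp_force: 59.2
```

apply_moves --pt "0 0 0 -0.13" --pt "0 0 0 -0.13" --pt "0 0 0 -0.13" --pt "0 0 0 -0.02" --pt "0 0 0 0"

```text
t: 61.25
eef_pos: [511.6, -72.9, 32.0]
ee_rot: [-2.838, 1.346, 0.0]
wrist_force: [0.5, 6.0, 5.3]
grip_width: 9.5
grasp_force: 59.3
```

```bash
python3 -c "
from h import *
st(); print(arm.get_obs()['wrist_torque'])"
```

```text
61.25 [511.58 -72.85  31.99] yaw 5.3974 [0.5 6.  5.3] 9.5
[ 0.95337093 -0.11123551  0.40813054]
```

apply_moves --pt "0 0 0 -0.02" --pt "0 0 0 0" --pt "0 0 0 0" --pt "0 0 0 0.13" --pt "0 0 0 0.13"

```text
t: 61.75
eef_pos: [511.5, -72.9, 32.0]
ee_rot: [-2.98, 0.99, 0.001]
wrist_force: [0.2, 4.2, 4.6]
grip_width: 9.8
grasp_force: 59.2
```

apply_moves --pt "0 0 0 0.13" --pt "0 0 0 0.13" --pt "0 0 0 0.13" --pt "0 0 0 0.13" --pt "0 0 0 0.13"

```text
t: 62.25
eef_pos: [511.4, -73.3, 32.0]
ee_rot: [-3.141, -0.013, 0.0]
wrist_force: [-0.4, 3.6, 5.9]
grip_width: 9.3
grasp_force: 59.2
```

apply_moves --pt "0 0 0 0.1" --pt "0 0 0 0" --pt "0 0 0 0" --pt "0 0 0 0" --pt "0 0 0 0" --gripper 0.5

```text
t: 62.75
eef_pos: [511.5, -74.1, 31.6]
ee_rot: [3.137, 0.16, -0.0]
wrist_force: [-0.3, -0.0, 1.0]
grip_width: 42.6
grasp_force: 0.0
```

apply_moves --pt "0 0 1 0" --pt "0 0 2 0" --pt "0 0 3 0" --pt "0 0 4 0" --pt "0 0 4 0"

```text
t: 63.25
eef_pos: [511.0, -73.7, 173.5]
ee_rot: [-3.137, -0.161, 0.001]
wrist_force: [-0.1, 0.1, 0.1]
grip_width: 42.4
grasp_force: 0.0
```

apply_moves --pt "-2 0 2 0" --pt "-2 0 0 0" --pt "-2 0 0 0" --pt "0 0 0 0" --pt "0 0 0 0"

```text
t: 63.75
eef_pos: [452.0, -74.1, 192.5]
ee_rot: [3.137, 0.16, 0.003]
wrist_force: [0.9, -1.1, -0.2]
grip_width: 42.5
grasp_force: 0.0
```

Run:
```python
from h import *
st(); im,d,p=snap("wrist","g20"); crop(im,0,512,0,384,1.56,"g20")
for c in((511.6,-73.5),(494.4,25),(477.2,123.8)): bar(im,d,p,c)
tops(im,d,p,96,108,(500,640,-120,220)); tops(im,d,p,68,78,(350,680,-480,-230))
```

```text
63.75 [452.03 -74.1  192.45] yaw 0.1021 [ 0.9 -1.1 -0.2] 42.5
503 [511.  -72.8] [43.4 11.1] 0.146 dir 0.127
489 [494.1  24.8] [39.7 11.7] 0.801 dir 0.763
418 [476.7 122.8] [12.4 40.5] 1.161 dir -0.415
c [573.   37.7] size [49.  41.5] ang 0.166 z 101.7 px [124  19  44  54]
c [555.7 136.5] size [48.2 42.5] ang 0.175 z 101.6 px [43 40 34 52]
c [ 567.8 -369.3] size [43.6 48.5] ang 1.402 z 72.5 px [477  89  27  45]
c [ 502.2 -360.8] size [43.1 48. ] ang 1.411 z 72.5 px [462 139  31  43]
c [ 439.9 -350.4] size [42.3 48.2] ang 1.427 z 72.4 px [445 185  33  40]
```

View pics/g20.png

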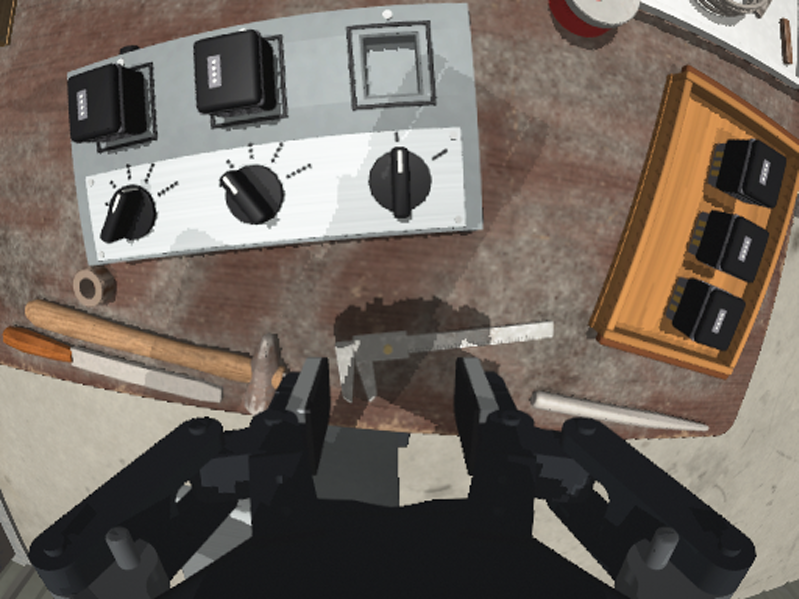

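Final check: three packs stand in the tray at (765,170), (745,245) and (720,325). The two flat packs are home with their tops at 101.6 mm, the dials are at +0.60 and −0.59 rad from the dock's axis, and the switch is back at rest. The gripper is clear, so I'm handing in.

```bash
python3 -c "
from bench import arm
print(arm.job_done())"
```

```text
the job is handed in; nothing more can be done
None
```

I finished the changeover and handed it in at about 64 s, with no verdict returned: three charged packs stand in the tray, both flat packs are home in the dock, the dials are at four and two dots, and the start switch was twisted to its stop and sprang back.

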